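# Move a brass blank from the work stand to the pitch block

### The job

Slide the flat brass blank along the low wooden stand until about a third of it sticks out past the stand's open end, then pinch it by the overhanging part, lift it off and lay it gently on the black top of the pitch block: flat, centred, and lengthwise along the block. Do not let the blank drop, and leave the loose things on the bench where they are.

Things in the scene. Friction and masses are not known exactly. Their poses are not given: they have to be found in the camera images.
- blank: Loose thin brass plate, 140 mm long (own x), 50 wide (y), 3 thick, about 0.18 kg. Origin: centre of its underside, z up. It lies between the stand's strips, so its sides cannot be reached; its -x end is 10 to 45 mm short of the open edge. It slides easily: press from above (5 to 10 N) with shut fingers and drag, or push its +x end; it falls off if over half overhangs.
- blank_lead (a point): Point on the blank's underside at the middle of its -x end (70 mm from its origin), the end that leads over the edge.
- stand: Fixed low waxed dark wooden stand, 220 mm long (own x), 84 wide (y); origin: centre of its underside. Its flat upper surface is 70 mm above the bench. Strips 12 mm wide, 6 mm above that surface, run along both long sides (60 mm clear between them) and across the +x end; the -x end, nearest the robot, is open: a straight edge with free space beyond and below.
- stand_edge (a point): Middle of the stand's open -x edge, on the upper surface (70 mm above the bench, 110 mm from the stand's origin). Axes as the stand's: +x points inwards along the stand, so the blank slides towards -x.
- pitch_block: Fixed wooden block with a flat black pitch top. The upper part is 70 mm long (own x) and 44 mm wide (own y), top 70 mm above the bench; its foot is 110 by 100 mm and 22 mm high. The blank, laid centred along it, overhangs 35 mm at each end and 3 mm at each side. Origin at the centre of its underside.
- block_top (a point): Centre of the black top, 70 mm above the bench; axes as the block's (x along its length, z up).
- hammer: Bystander: hammer lying on the bench, about 240 mm long. Leave alone.
- cup: Bystander: brass cup, 64 mm across, 70 mm high, standing. Leave alone.
- jar: Bystander: small amber glass jar, 44 mm across, 60 mm high, standing. Leave alone.
- punch: Bystander: square steel chasing punch lying on the bench between stand and block, 115 mm long, 8 mm thick. Leave alone.
- wedge: Bystander: pale wooden block 110 x 45 x 30 mm. Leave alone.
- weight: Bystander: dark steel weight with a knob, 52 mm across, 50 mm high. Leave alone.
Things that resemble listed ones, but are neither listed nor needed, are in the scene too. There is more than one size of the blank; the job needs the middle-sized.

How it is judged:
By the outcome, as a careful person would: the job done as asked, in the order asked, and still so for the second after the job is handed in, with the robot touching nothing.
It also fails if it takes over 51 s, if anything falls off the work surface, if the arm or the gripper's body presses on something with over 40 N, if the wrist force passes 120 N, or if a joint passes its speed limit or range.

### The arm

A 7-joint arm with a two-finger parallel gripper is mounted at the origin on the work surface. World frame = base frame: x ahead of the robot, y to its left, z up, the work surface at z = 0. Lengths are in m, angles in degrees, forces in N, time in s.
With the tool pointing down it reaches from about 0.425 to 0.875 m from the base axis. Payload 4.7 kg.
Tool frame: the origin (TCP) lies on the front face of the gripper's body, between the roots of the fingers; the fingertips stand 70 mm ahead of it and the grasp point (between the pads) lies 51 mm ahead of it (tip_extent is the distance from the TCP to the fingertips, in m); z points along the fingers, y is the direction in which the jaws open and shut (so a half turn about z gives the same grasp; the last joint's range is limited). The gripper opens to 87 mm and grips with 3 to 60 N. Pads are 19 mm wide; open, the fingers measure 117 mm over their backs; the gripper's body (75 mm by 190 mm) begins 51 mm behind the grasp point.
Start: joints at [64.807, 18.392, -4.016, 83.108, 1.295, 78.541, -3.26], TCP at [0.285, -0.584, 0.292] pointing down, gripper open.
Joint ranges: [-163.93, 163.93], [-17.29, 119.83], [-79.2, 71.16], [3.27, 140.29], [-89.18, 269.18], [5.43, 117.66], [-154.24, 154.24]. Speed limits (degrees/s): [147.25, 147.25, 180, 180, 180, 180, 180].

### API

Orientations are given as [roll, pitch, yaw] about the fixed x, y, z axes, in that order (R = Rz(yaw) Ry(pitch) Rx(roll)).
In Python, from cell import * gives the robot as it stands.
- The arm moves only by the tool carry_out, never from a script. Its argument "increments" is text: rows parted by semicolons, each of 7 numbers parted by spaces: the opening, from 0 (shut) to 1 (fully open), then the shift along the tool's x, y, z in m, then the turn, a rotation vector about the tool's x, y, z in degrees. A call has 1 to 20 rows; each row shifts and turns the pose as measured when the row begins, along the tool's axes as they then stand; what a row does not reach is not made up. A row lasts 1/8 s, in which the tool goes at most 62.5 mm and 10.7 degrees, less where a joint would pass 70% of its speed; a pose out of reach is approached as far as the arm can. A call is refused whole if a number of a shift passes 0.0625 or a number of a turn 10.7, either way. A call with a gripper value outside its range is refused whole. The fingers move at their own pace and stop on an object; "force" is the grip in N (left out, the last holds). Time passes only in rows, so rows that do not move let the fingers close. It gives the time, the measured TCP pose, the force and the opening at its end, in the units of the state.
- get_obs(): the state, without advancing time (a new reading comes with each control period).
- read_camera(name): name is "scene" or "side" or "wrist"; returns a dict with "img" (420x560x3 uint8, blue, green, red), "fx", "fy", "cx", "cy" (pixels), "world_from_camera" (4x4, takes a point from camera to world coordinates). Camera axes: x right, y down, z forward; pixel columns grow to the right and rows downward; lengths in m; the calibration is good to about 2 mm. A picture is of the moment at which its call begins. There is no depth.
- sign_off(): hands the job in, once; it reports no verdict.
Trained networks look in a picture, given as the dict that the camera call returned (one of the last four; its "shot" number tells which), for a name from the list of things; names that differ only in an ending like _2 or _b are one class to them, and where a whole thing is asked for, a point or a joint stands for the part that bears it (a point fixed in the world has none). Each returns a list of dicts, best first, with "confidence" (0 to 1); they miss things now and then, are a little off and sometimes report something else, mostly with a low value. They report only what shows in the picture. A call takes as long as a camera call. They do not tell look-alikes from the thing itself.
- masks_of(target, picture): "pixels" (420x560 bool, what is visible of it) and "bbox" ([left, top, right, bottom] in pixels, round what is visible of it).
The state is a dict: "time_s": time; "qpos": joint angles; "joint_velocities": joint speeds; "effort": joint torques, N m; "tool_pos": TCP position; "tool_rot": TCP orientation; "force": force on the tool from outside, world axes, zero at the start; "wrist_torque": the same for the moment, N m; "grip_width": finger opening in m.
Only numpy, scipy, OpenCV 4.12 (cv2) and the standard library are available. Lean on these libraries where they do the work, as an engineer would, in place of code of your own. Each camera call takes 0.05 s, during which the arm holds its last target.

## Working session

There is one attempt and no reset: what is moved stays moved. The work goes in short steps, Python scripts to look and compute and a tool call to move; the robot and the scene stay as the last step left them, time stands still between calls to the robot, and variables do not carry over. Pictures are saved under pics/ and viewed, and the job is handed in when it is done.

Besides the shell and the picture viewer there is one more tool, called after "Call:" in YAML: its name, and indented under it one key for each argument. carry_out: Moves the arm, as the interface text tells. Its arguments: {"type":"object","properties":{"increments":{"type":"string"},"force":{"type":"number"}},"required":["increments"]}

```bash
ls; mkdir -p pics; python3 - <<'E'
from cell import *
import cv2
o=get_obs();print(o)
for n in ["scene","side","wrist"]:
    p=read_camera(n);cv2.imwrite(f"pics/{n}0.png",p["img"]);print(n,p["fx"],p["cx"],p["cy"],p["world_from_camera"])
    for t in ["blank","stand","pitch_block"]:
        for m in masks_of(t,p): print(t,round(m["confidence"],2),m["bbox"],m["pixels"].sum())
E
```

```text
pics
{'time_s': 0.0, 'qpos': array([64.8070919 , 18.43919837, -4.01741564, 83.17615014,  1.29451008,
       78.54255993, -3.26132562]), 'joint_velocities': array([-0.04324707,  0.05388049, -0.05478432,  0.08170472, -0.04909895,
        0.05594107, -0.02864755]), 'effort': array([-6.14733472e-04, -4.91293466e+01, -4.04393105e-01, -3.12529528e+01,
       -6.38757111e-02,  4.38136014e-02,  1.57384120e-04]), 'tool_pos': array([ 0.28473607, -0.58382676,  0.29114915]), 'tool_rot': array([-1.79887321e+02,  4.85497667e-03,  2.60030548e+01]), 'force': array([-0.34105114, -0.17159377,  0.16584302]), 'wrist_torque': array([0.00632182, 0.06867763, 0.03413234]), 'grip_width': 0.08700592335597848}
scene 427.94581254163495 283.95831270219253 203.50398667563323 [[ 0.66225669  0.41729128 -0.62232151  1.18879479]
 [ 0.74922396 -0.35891631  0.55663501 -0.59090304]
 [ 0.00891759 -0.83489345 -0.55033936  0.63974258]
 [ 0.          0.          0.          1.        ]]
blank 0.95 [205.0, 226.4, 269.8, 267.5] 1113
blank 0.77 [211.0, 189.6, 276.1, 218.6] 908
blank 0.6 [133.1, 217.1, 179.8, 235.3] 453
stand 0
[... 293 characters left out ...]
]
 [ 0.01979427 -0.80666306 -0.59068003  0.69526699]
 [ 0.          0.          0.          1.        ]]
blank 0.9 [353.8, 189.3, 392.7, 202.3] 340
blank 0.86 [246.3, 164.8, 298.9, 175.8] 510
blank 0.81 [294.3, 235.0, 378.2, 257.9] 1524
stand 0.88 [226.6, 156.8, 312.1, 202.9] 2546
pitch_block 0.89 [209.2, 250.8, 260.6, 303.1] 2435
wrist 348.34237366842586 283.6977984391699 210.893765253139 [[ 4.39503937e-01 -8.57835382e-01 -2.66373321e-01  3.60336939e-01]
 [-8.98240606e-01 -4.19628130e-01 -1.30675344e-01 -5.46960252e-01]
 [ 3.20195221e-04  2.96699661e-01 -9.54970789e-01  3.82298388e-01]
 [ 0.00000000e+00  0.00000000e+00  0.00000000e+00  1.00000000e+00]]
blank 0.97 [1.2, 3.4, 36.4, 52.3] 1450
```

```bash
python3 - <<'E'
import cv2,numpy as np
for n in ["scene0","side0"]:
    i=cv2.imread(f"pics/{n}.png"); cv2.imwrite(f"pics/{n}b.png",cv2.resize(i,(800,600),interpolation=cv2.INTER_CUBIC))
E
```

```text
(no output)
```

View pics/scene0b.png

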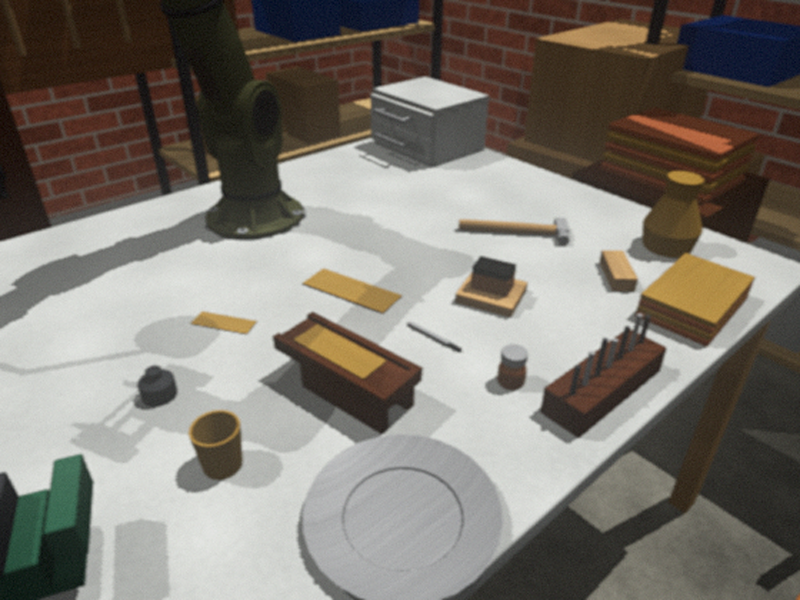

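View pics/side0b.png

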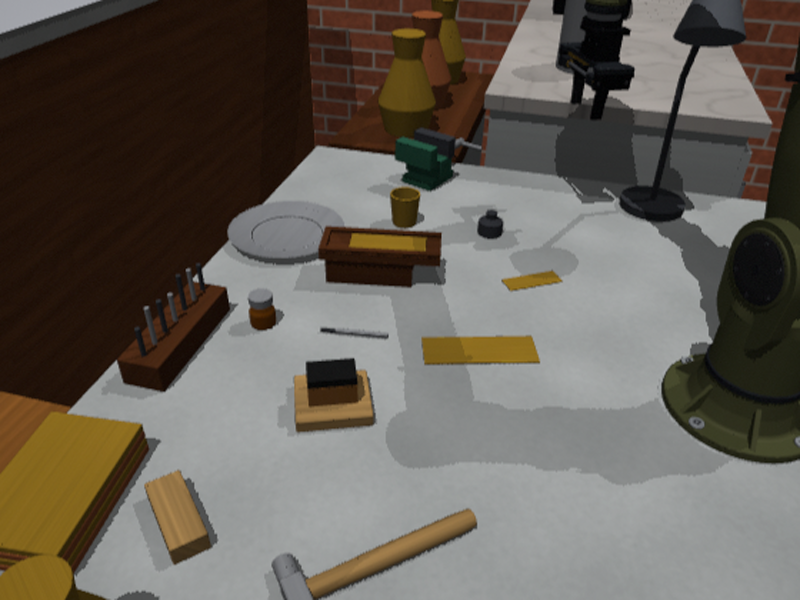

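View pics/wrist0.png

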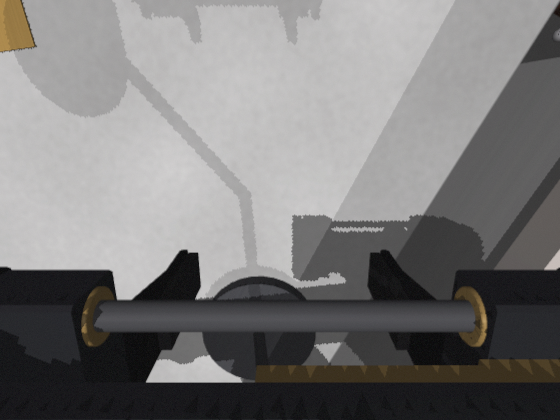

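The side view shows the blank on the stand at about (390,243) of the 800-px picture. The stand's open end points right, towards the robot. The block with the black top is at (332,373), the punch at (355,333), and the large and small look-alike blanks at (480,350) and (532,280). Next I'll back-project these onto their known heights.

```bash
cat > h.py <<'E'
from cell import *
import cv2,numpy as np
def bp(p,uv,z):
    uv=np.atleast_2d(uv).astype(float);T=p["world_from_camera"]
    d=np.c_[(uv[:,0]-p["cx"])/p["fx"],(uv[:,1]-p["cy"])/p["fy"],np.ones(len(uv))]@T[:3,:3].T
    return T[:3,3]+d*((z-T[2,3])/d[:,2])[:,None]
def pj(p,P):
    P=np.atleast_2d(P);T=p["world_from_camera"];c=(P-T[:3,3])@T[:3,:3]
    return np.c_[c[:,0]/c[:,2]*p["fx"]+p["cx"],c[:,1]/c[:,2]*p["fy"]+p["cy"]]
def rect(p,m,z):
    c=max(cv2.findContours(m.astype(np.uint8),cv2.RETR_EXTERNAL,cv2.CHAIN_APPROX_NONE)[0],key=len)[:,0]
    w=bp(p,c,z)[:,:2]*1000
    r=cv2.minAreaRect(w.astype(np.float32));b=cv2.boxPoints(r);return r,b
E
python3 - <<'E'
from h import *
np.set_printoptions(precision=1,suppress=True)
for n in ["scene","side"]:
    p=read_camera(n)
    for m in masks_of("blank",p):
        for z in (0.073,.003):
            r,b=rect(p,m["pixels"],z);print(n,"blank z",z,m["confidence"],np.array(r[0]),np.array(r[1]),r[2])
    im=p["img"].astype(int)
    for m in masks_of("pitch_block",p):
        mk=m["pixels"]; dark=mk&(im.max(2)<50)
        dark=cv2.morphologyEx(dark.astype(np.uint8),cv2.MORPH_OPEN,np.ones((2,2)))
        r,b=rect(p,dark,.07);print(n,"top",dark.sum(),r,b.ravel())
        r,b=rect(p,mk,0.0);print("whole@0",r)
    for m in masks_of("stand",p):
        r,b=rect(p,m["pixels"],.076);print(n,"stand",m["bbox"],r)
    for nm,bb,s in (("stand",{"scene":(180,210,310,310),"side":(215,150,320,205)}[n],6),("blk",{"scene":(305,170,380,230),"side":(195,240,275,310)}[n],8)):
        x0,y0,x1,y1=bb;cv2.imwrite(f"pics/{n}_{nm}.png",cv2.resize(p["img"][y0:y1,x0:x1],None,fx=s,fy=s,interpolation=cv2.INTER_CUBIC))
E
```

```text
scene blank z 0.073 0.83 [483.8 -84.4] [165.   62.2] 16.622846603393555
scene blank z 0.003 0.83 [396.8 -21.8] [185.3  69.9] 16.622844696044922
scene blank z 0.073 0.8 [ 428.  -292.9] [105.7  40. ] 31.534374237060547
scene blank z 0.003 0.8 [ 334.1 -256.1] [118.7  45. ] 31.534374237060547
scene blank z 0.073 0.56 [ 600.5 -197.1] [140.4  52.3] 10.573999404907227
scene blank z 0.003 0.56 [ 527.8 -148.4] [157.8  58.7] 10.573991775512695
scene blank z 0.073 0.33 [630.4 112.1] [105.5 164.5] 25.996702194213867
scene blank z 0.003 0.33 [561.4 198.9] [118.6 184.8] 25.996700286865234Traceback (most recent call last):
  File "<stdin>", line 12, in <module>
  File "h.py", line 11, in rect
    c=max(cv2.findContours(m.astype(np.uint8),cv2.RETR_EXTERNAL,cv2.CHAIN_APPROX_NONE)[0],key=len)[:,0]
      ~~~^^^^^^^^^^^^^^^^^^^^^^^^^^^^^^^^^^^^^^^^^^^^^^^^^^^^^^^^^^^^^^^^^^^^^^^^^^^^^^^^^^^^^^^^^
ValueError: max() iterable argument is empty
```

```bash
python3 - <<'E'
from h import *
np.set_printoptions(precision=1,suppress=True)
for n in ["scene","side"]:
    p=read_camera(n)
    for m in masks_of("blank",p):
        r,b=rect(p,m["pixels"],.073);print(n,"blank",m["confidence"],np.array(r[0]),np.array(r[1]),r[2])
    im=p["img"].astype(int)
    x0,y0,x1,y1={"scene":(316,178,372,224),"side":(207,248,264,304)}[n]
    for th in (50,70):
        dark=np.zeros(im.shape[:2],np.uint8);dark[y0:y1,x0:x1]=(im.max(2)<th)[y0:y1,x0:x1]
        r,b=rect(p,dark,.07);print(n,"top",th,dark.sum(),r,b.ravel())
    for m in masks_of("pitch_block",p):
        r,b=rect(p,m["pixels"],0.0);print("whole@0",m["confidence"],m["bbox"],r)
    for m in masks_of("stand",p):
        r,b=rect(p,m["pixels"],.076);print(n,"stand",m["bbox"],r)
    for nm,bb,s in (("stand",{"scene":(180,210,310,310),"side":(215,150,320,205)}[n],6),("blk",{"scene":(305,170,380,230),"side":(195,240,275,310)}[n],8)):
        x0,y0,x1,y1=bb;cv2.imwrite(f"pics/{n}_{nm}.png",cv2.resize(p["img"][y0:y1,x0:x1],None,fx=s,fy=s,interpolation=cv2.INTER_CUBIC))
E
```

```text
scene blank 0.97 [ 427.5 -293.6] [99.4 37.4] 32.15262985229492
scene blank 0.82 [482.3 -85.5] [170.3  65.9] 17.360130310058594
scene blank 0.56 [ 600.6 -198. ] [144.5  55.3] 10.32861328125
scene top 50 2 ((625.0829467773438, 145.4799041748047), (0.0, 0.0), 0.0) [625.1 145.5 625.1 145.5 625.1 145.5 625.1 145.5]
scene top 70 312 ((594.6156005859375, 150.5761260986328), (68.98878479003906, 61.82132339477539), 22.220613479614258) [551.  166.1 574.4 108.9 638.2 135.  614.9 192.2]
whole@0 0.83 [316.0, 179.7, 369.6, 226.4] ((558.5128173828125, 202.59381103515625), (121.04242706298828, 191.19764709472656), 26.03175926208496)
scene stand [190.7, 217.0, 292.7, 305.3] ((635.4555053710938, -214.47915649414062), (253.13267517089844, 133.8954315185547), 10.416935920715332)
scene stand [350.4, 239.1, 369.3, 271.1] ((792.580810546875, -34.99668502807617), (41.5733642578125, 99.54156494140625), 39.204864501953125)
side blank 0.86 [ 331.8 -138.3] [97.2 36.5] 32.56365203857422
side blank 0.76 [387.4  69.5] [168.3  68.4] 16.247575759887695
side blank 0.73 [ 599.5 -191.4] [137.6  48.3] 10.403807640075684
side blank 0.67 [ 603.4 -338.3] [ 59.6 172.8] 15.277737617492676
side top 50 649 ((579.3145751953125, 174.48660278320312), (67.59646606445312, 60.17072296142578), 21.01261329650879) [537.  190.5 558.6 134.3 621.7 158.5 600.1 214.7]
side top 70 1083 ((574.16259765625, 188.05775451660156), (69.5641860961914, 89.24699401855469), 22.928451538085938) [524.7 215.6 559.5 133.4 623.6 160.5 588.8 242.7]
whole@0 0.69 [208.3, 248.4, 259.1, 301.6] ((593.44482421875, 139.40420532226562), (111.1648178100586, 153.99673461914062), 22.786968231201172)
side stand [226.8, 159.6, 311.7, 202.4] ((601.5908203125, -139.14340209960938), (218.433837890625, 185.31825256347656), 10.530830383300781)
side stand [206.0, 252.0, 263.2, 301.2] ((564.214111328125, 216.21859741210938), (98.66804504394531, 132.8481903076172), 24.621511459350586)
```

View pics/scene_stand.png

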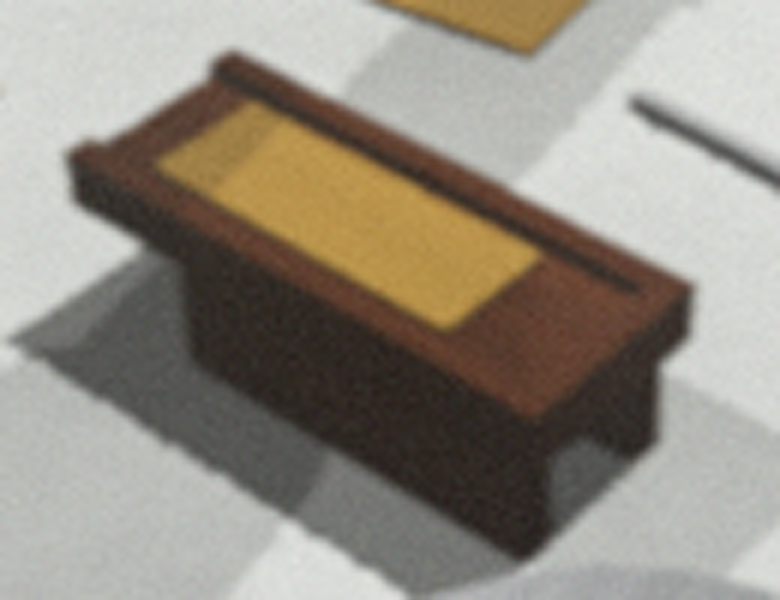

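View pics/side_stand.png

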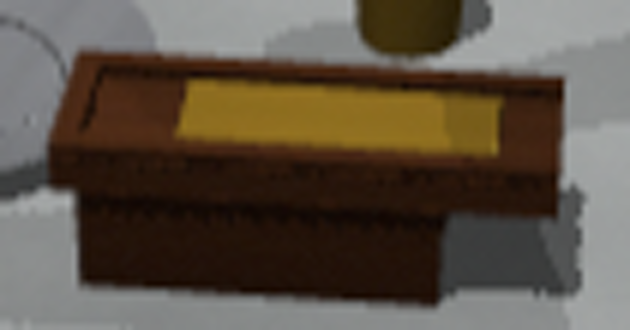

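View pics/side_blk.png

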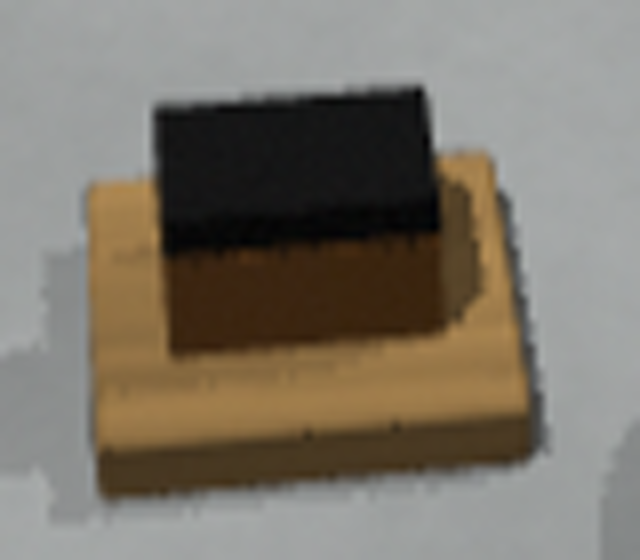

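View pics/scene_blk.png

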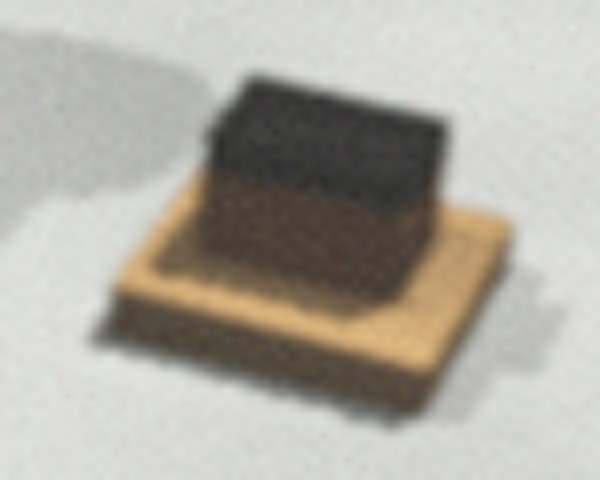

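```bash
cat > fit.py <<'E'
from h import *
from scipy.optimize import least_squares
def fit(obs,x0):
    # obs: list (pic, local xyz, uv)
    def W(v,P):
        c,s=np.cos(v[2]),np.sin(v[2]);return np.array([v[0]+c*P[0]-s*P[1],v[1]+s*P[0]+c*P[1],P[2]])
    f=lambda v:np.concatenate([(pj(p,W(v,P))[0]-uv) for p,P,uv in obs])
    r=least_squares(f,x0,loss="soft_l1",x_scale=[.01,.01,.1]);return r.x,f(r.x).reshape(-1,2)
E
python3 - <<'E'
from fit import *
np.set_printoptions(precision=2,suppress=True)
sc=read_camera("scene");sd=read_camera("side")
def ob(p,off,s,L): return [(p,np.array(P),(np.array(c)+.5)/s-.5+np.array(off)) for P,c in L]
# block
h=.035;w=.022;H=.055;V=.05
B1=ob(sd,(195,240),8,[((h,-w,.07),(157,105)),((-h,-w,.07),(425,88)),((-h,w,.07),(437,205)),((h,w,.07),(163,226)),
  ((H,-V,.022),(88,185)),((-H,-V,.022),(490,153)),((-H,V,.022),(527,412)),((H,V,.022),(98,447)),((H,V,0),(103,497)),((-H,V,0),(532,460))])
B2=ob(sc,(305,170),8,[((-h,-w,.07),(212,140)),((-h,w,.07),(255,78)),((h,w,.07),(447,122)),
  ((-H,-V,.022),(118,287)),((H,-V,.022),(437,370)),((H,V,.022),(512,228))])
s=.07-.0
a=.11;b=.042
S1=ob(sd,(215,150),6,[((a,-b,.076),(85,53)),((-a,-b,.076),(565,78)),((a,b,.076),(53,148)),((-a,b,.076),(557,170))])
S2=ob(sc,(180,210),6,[((-a,b,.076),(235,52)),((-a,-b,.076),(85,143)),((a,b,.076),(692,288)),((a,-b,.076),(537,418))])
l=.07;k=.025
L1=ob(sd,(215,150),6,[((l,-k,.073),(185,81)),((-l,-k,.073),(503,97)),((-l,k,.073),(497,156)),((l,k,.073),(176,138))])
L2=ob(sc,(180,210),6,[((-l,k,.073),(250,97)),((-l,-k,.073),(155,163)),((l,-k,.073),(447,331)),((l,k,.073),(543,255))])
for n,x0,A,B in (("block",[.59,.15,.4],B1,B2),("stand",[.6,-.19,.18],S1,S2),("blank",[.6,-.19,.18],L1,L2)):
    for nm,O in (("side",A),("scene",B),("both",A+B)):
        x,r=fit(O,x0);print(n,nm,x[:2]*1000,np.degrees(x[2]),"rms",np.sqrt((r**2).mean()));
    if n!="z":print(r)
E
```

```text
block side [583.15 166.41] 22.816795181538364 rms 0.70913722868375
block scene [587.08 162.28] 24.169291293173313 rms 0.708667443946811
block both [583.83 165.65] 23.23110323761919 rms 0.8497467823632474
[[-0.7  -0.08]
 [-0.1  -0.69]
 [ 0.49 -1.07]
 [-0.64 -0.72]
 [-0.54 -0.82]
 [ 0.1  -1.02]
 [ 0.9  -0.66]
 [-0.68  0.04]
 [-0.53  1.52]
 [ 0.29  1.03]
 [-0.68 -1.31]
 [-0.36 -1.2 ]
 [ 1.07 -0.77]
 [-1.1  -0.72]
 [-0.35 -0.51]
 [ 1.19 -1.83]]
stand side [ 610.37 -190.89] 10.866799041272856 rms 0.691102601341503
stand scene [ 612.33 -191.84] 9.507404767395277 rms 1.1918267002259098
stand both [ 611.54 -191.72] 9.782298698298817 rms 1.0445490986267523
[[-0.77 -0.97]
 [ 0.34 -0.19]
 [-1.12 -0.91]
 [ 0.57  0.83]
 [ 0.44 -1.53]
 [-2.84  0.66]
 [ 0.87 -0.86]
 [-0.36  0.  ]]
blank side [ 599.39 -193.06] 11.047073700110928 rms 0.24174433997915654
blank scene [ 599.9  -195.47] 10.070425046356677 rms 0.3355405415582921
blank both [ 599.68 -194.98] 10.278257870167709 rms 0.386459452319547
[[ 0.75 -0.5 ]
 [-0.08 -0.19]
 [ 0.08 -0.32]
 [-0.32 -0.46]
 [ 0.6   0.38]
 [-0.22  0.15]
 [ 0.01 -0.49]
 [ 0.19 -0.5 ]]
```

```bash
cat > go.py <<'E'
from h import *
from scipy.spatial.transform import Rotation as Ro
def state():
    o=get_obs();print("t",round(o["time_s"],2),"pos",np.round(o["tool_pos"]*1000,1),"rot",np.round(o["tool_rot"],2),"F",np.round(o["force"],1),"w",round(o["grip_width"]*1000,1));return o
def need(o,pos,yaw):
    R=Ro.from_euler("xyz",o["tool_rot"],degrees=True);G=Ro.from_euler("xyz",[180,0,yaw],degrees=True)
    rv=(R.inv()*G).as_rotvec(degrees=True)
    d=np.array(pos)-o["tool_pos"]
    print("turn",np.round(rv,2),"shift now-axes mm",np.round(R.inv().apply(d)*1000,1),"shift after-turn-axes",np.round(G.inv().apply(d)*1000,1))
E
python3 -c "
from go import *
need(state(),[.62,-.191,.28],10.4)"
```

```text
t 1.25 pos [ 284.9 -584.2  292.3] rot [180.   0.  26.] F [ 0.2  0.3 -0.4] w 87.0
turn [ 0.   0.  15.6] shift now-axes mm [ 473.5 -206.5   12.2] shift after-turn-axes [ 400.5 -326.3   12.3]
```

Call:
carry_out:
  increments: "0 0 0 0 0 0 7.8; 0 0 0 0 0 0 7.8; 0 0.04 -0.033 0.001 0 0 0; 0 0.04 -0.033 0.001 0 0 0; 0 0.04 -0.033 0.001 0 0 0; 0 0.04 -0.033 0.001 0 0 0; 0 0.04 -0.033 0.001 0 0 0; 0 0.04 -0.033 0.001 0 0 0; 0 0.04 -0.033 0.001 0 0 0; 0 0.04 -0.033 0.001 0 0 0; 0 0.04 -0.033 0.001 0 0 0; 0 0.04 -0.03 0.001 0 0 0; 0 0 0 0 0 0 0"
  force: 20

```text
time_s: 2.88
tool_pos: [0.6333, -0.1832, 0.2815]
tool_rot: [179.9, -0.1, 9.6]
force: [-1.0, -0.8, 0.4]
grip_width: 0.0003
```

```bash
python3 - <<'E'
from go import *
o=state();need(o,[.62,-.191,.28],10.4)
p=read_camera("wrist");cv2.imwrite("pics/w1.png",p["img"])
for m in masks_of("blank",p):
    r,b=rect(p,m["pixels"],.073);print(m["confidence"],m["bbox"],r,b.round(1).tolist())
E
```

```text
t 2.88 pos [ 633.3 -183.2  281.5] rot [ 1.7988e+02 -1.2000e-01  9.6100e+00] F [-1.  -0.8  0.4] w 0.3
turn [ 0.12 -0.12 -0.79] shift now-axes mm [-14.5   5.4   1.5] shift after-turn-axes [-14.5   5.2   1.5]
0.67 [77.9, 270.6, 146.1, 365.2] ((520.9384155273438, -30.12505340576172), (29.247711181640625, 55.933006286621094), 13.477066040039062) [[500.20001220703125, -6.300000190734863], [513.2000122070312, -60.70000076293945], [541.7000122070312, -53.900001525878906], [528.5999755859375, 0.5]]
0.56 [259.9, 158.5, 319.5, 268.3] ((620.8727416992188, -191.1685791015625), (105.32447814941406, 50.06772232055664), 10.385748863220215) [[564.5999755859375, -176.0], [573.5999755859375, -225.3000030517578], [677.2000122070312, -206.3000030517578], [668.2000122070312, -157.10000610351562]]
0.43 [239.5, 94.7, 339.8, 270.2] ((646.0476684570312, -186.31875610351562), (156.58811950683594, 85.38580322265625), 10.055742263793945) [[561.5, -158.0], [576.4000244140625, -242.0], [730.5999755859375, -214.6999969482422], [715.7000122070312, -130.60000610351562]]
```

View pics/w1.png

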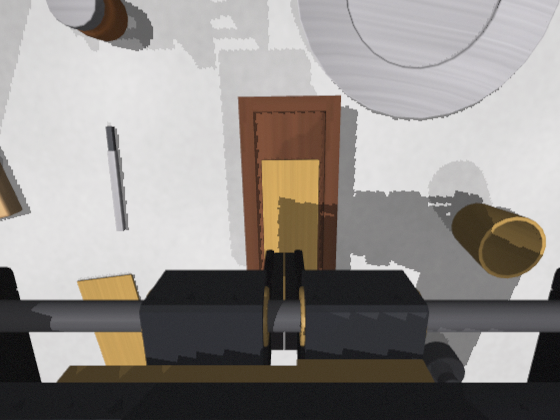

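The wrist picture shows the blank's +x end at row 159, columns 260-320, midway between the strips, and the cup at (500,240) is well clear. I'll move over the blank and go down with the fingers shut.

Call:
carry_out:
  increments: "0 -0.014 0.005 0.03 0 0 -0.8; 0 0 0 0.04 0 0 0; 0 0 0 0.04 0 0 0; 0 0 0 0.012 0 0 0; 0 0 0 0 0 0 0"

```text
time_s: 3.6
tool_pos: [0.6145, -0.2078, 0.1597]
tool_rot: [179.2, -0.1, 9.3]
force: [0.4, -0.7, 0.7]
grip_width: 0.0006
```

```bash
python3 - <<'E'
from go import *
o=state();need(o,[.619,-.191,.143],10.4)
E
```

```text
t 3.6 pos [ 614.5 -207.8  159.7] rot [ 1.7925e+02 -6.0000e-02  9.2700e+00] F [ 0.4 -0.7  0.7] w 0.6
turn [ 0.75 -0.05 -1.13] shift now-axes mm [  7.1 -16.1  16.4] shift after-turn-axes [  7.4 -15.7  16.7]
```

Call:
carry_out:
  increments: "0 0.007 -0.016 0 0.7 0 -1.1; 0 0 0 0 0 0 0; 0 0 0 0 0 0 0"

```text
time_s: 3.98
tool_pos: [0.6214, -0.1902, 0.1641]
tool_rot: [179.8, -0.4, 10.4]
force: [0.8, 0.1, -0.2]
grip_width: 0.0005
```

```bash
python3 - <<'E'
from go import *
o=state();need(o,[.619,-.191,.143],10.4)
E
```

```text
t 3.98 pos [ 621.4 -190.2  164.1] rot [179.82  -0.41  10.44] F [ 0.8  0.1 -0.2] w 0.5
turn [ 0.18 -0.41  0.04] shift now-axes mm [-2.6  0.3 21.1] shift after-turn-axes [-2.5  0.4 21.1]
```

Call:
carry_out:
  increments: "0 -0.002 0 0.012 0.2 -0.4 0; 0 0 0 0.002 0 0 0; 0 0 0 0 0 0 0"

```text
time_s: 4.35
tool_pos: [0.6195, -0.1907, 0.1495]
tool_rot: [180.0, -0.0, 10.4]
force: [-0.1, -0.5, -0.2]
grip_width: 0.0005
```

Call:
carry_out:
  increments: "0 0 0 0.004 0 0 0; 0 0 0 0.002 0 0 0"

```text
time_s: 4.6
tool_pos: [0.6195, -0.1909, 0.1432]
tool_rot: [180.0, 0.0, 10.4]
force: [-2.5, 1.1, 11.2]
grip_width: 0.0005
```

Call:
carry_out:
  increments: "0 -0.004 0 0.001 0 0 0; 0 -0.006 0 0.001 0 0 0"

```text
time_s: 4.85
tool_pos: [0.6118, -0.1925, 0.1432]
tool_rot: [179.9, -0.3, 10.5]
force: [2.0, 1.0, 4.9]
grip_width: 0.0002
```

Call:
carry_out:
  increments: "0 -0.006 0 0.0015 0 0 0; 0 -0.006 0 0.0015 0 0 0; 0 -0.006 0 0.0015 0 0 0"

```text
time_s: 5.22
tool_pos: [0.597, -0.1961, 0.1432]
tool_rot: [179.7, -0.9, 10.5]
force: [2.6, 0.4, 5.1]
grip_width: 0.0004
```

```bash
python3 - <<'E'
from go import *
o=state()
p=read_camera("side");q=read_camera("scene")
a=cv2.resize(p["img"][145:215,205:335],None,fx=6,fy=6,interpolation=cv2.INTER_CUBIC)
cv2.imwrite("pics/s2.png",a[:600,:800])
a=cv2.resize(q["img"][200:310,170:310],None,fx=5,fy=5,interpolation=cv2.INTER_CUBIC)
cv2.imwrite("pics/c2.png",a[:600,:800])
E
```

```text
t 5.22 pos [ 597.  -196.1  143.2] rot [179.65  -0.95  10.49] F [2.6 0.4 5.1] w 0.4
```

View pics/s2.png

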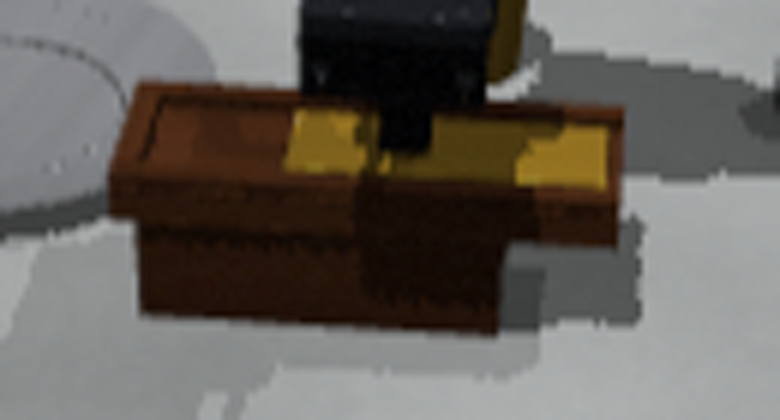

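View pics/c2.png

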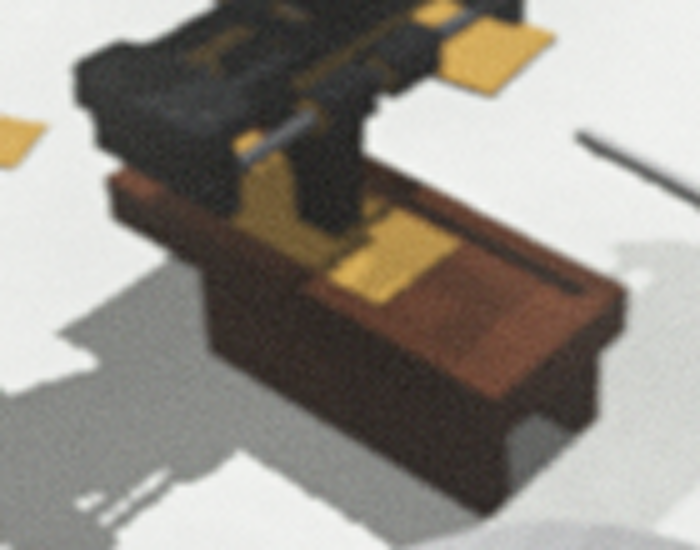

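The side view shows the blank sliding with the fingers. Its leading end is at column 607 and the edge at about 622, so roughly 7 mm is left. I'll keep dragging.

Call:
carry_out:
  increments: "0 -0.006 0 0.0015 0.1 -0.4 0; 0 -0.006 0 0.0015 0.1 -0.4 0; 0 -0.006 0 0.0015 0.1 -0.3 0; 0 -0.006 0 0.0015 0 -0.2 0; 0 -0.006 0 0.0015 0 -0.2 0; 0 -0.006 0 0.0015 0 -0.2 0"

```text
time_s: 6.08
tool_pos: [0.5666, -0.2038, 0.1432]
tool_rot: [179.4, -0.3, 10.5]
force: [2.1, -0.1, 6.3]
grip_width: 0.0006
```

Call:
carry_out:
  increments: "0 -0.005 -0.0012 0.0015 0.2 -0.2 0; 0 -0.005 -0.0012 0.0015 0.2 -0.2 0; 0 -0.004 -0.001 0.0015 0.2 -0.2 0; 0 0 0 0.0005 0 0 0"

```text
time_s: 6.58
tool_pos: [0.5544, -0.2044, 0.1432]
tool_rot: [179.7, -0.3, 10.5]
force: [-0.6, 0.2, 2.6]
grip_width: 0.0009
```

```bash
python3 - <<'E'
from go import *
o=state()
p=read_camera("side");q=read_camera("scene")
a=cv2.resize(p["img"][145:215,205:335],None,fx=6,fy=6,interpolation=cv2.INTER_CUBIC)
cv2.imwrite("pics/s3.png",a[:600,:800])
a=cv2.resize(q["img"][200:310,170:310],None,fx=5,fy=5,interpolation=cv2.INTER_CUBIC)
cv2.imwrite("pics/c3.png",a[:600,:800])
E
```

```text
t 6.58 pos [ 554.4 -204.4  143.2] rot [179.68  -0.3   10.45] F [-0.6  0.2  2.6] w 0.9
```

View pics/s3.png

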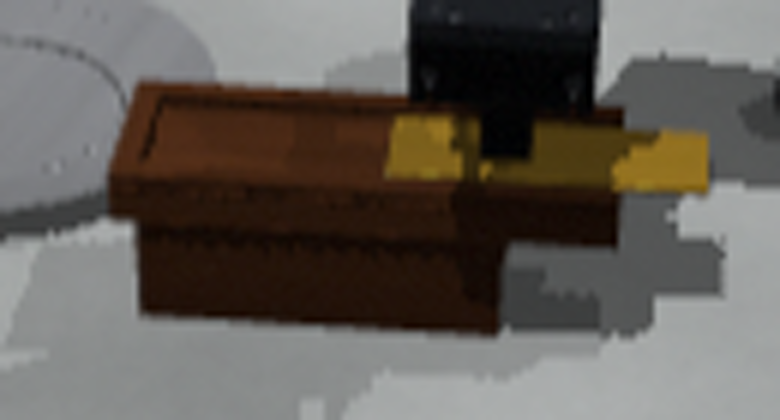

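View pics/c3.png

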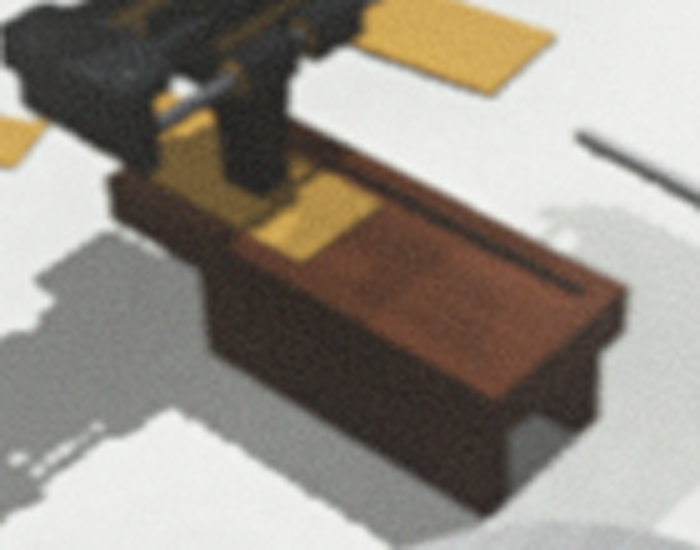

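The blank's leading end is now at column 709 against the edge at 619, about 39-40 mm of overhang. It needs about 7 mm more.

Call:
carry_out:
  increments: "0 -0.005 0 0.0018 0 -0.1 0; 0 -0.004 0 0.0015 0 -0.1 0; 0 0 0 0.0005 0 0 0"

```text
time_s: 7.05
tool_pos: [0.5489, -0.2061, 0.1432]
tool_rot: [179.5, -0.6, 10.5]
force: [-1.6, 0.4, 5.3]
grip_width: 0.0006
```

Call:
carry_out:
  increments: "0 0 0 -0.01 0 0 0; 0 0 0 -0.04 0.3 -0.5 0; 0.9 -0.03 0 -0.04 0 0 0; 0.9 -0.04 0 -0.01 0 0 0; 0.9 0 0 0 0 0 0; 0.9 0 0 0 0 0 0"

```text
time_s: 7.8
tool_pos: [0.4751, -0.2186, 0.2444]
tool_rot: [180.0, 0.4, 10.5]
force: [-0.2, -0.5, -0.0]
grip_width: 0.0327
```

```bash
python3 - <<'E'
from go import *
o=state()
q=read_camera("side");c=read_camera("scene");p=read_camera("wrist")
for n,i in (("w4",p["img"]),("s4",cv2.resize(q["img"][145:215,205:335],None,fx=6,fy=6,interpolation=cv2.INTER_CUBIC)),("c4",cv2.resize(c["img"][200:310,170:310],None,fx=5,fy=5,interpolation=cv2.INTER_CUBIC))):
    cv2.imwrite(f"pics/{n}.png",i)
for n,im in (("side",q),("scene",c),("wrist",p)):
  for m in masks_of("blank",im):
    r,b=rect(im,m["pixels"],.073);print(n,m["confidence"],m["bbox"],r,b.round(1).tolist())
E
```

```text
t 7.8 pos [ 475.1 -218.6  244.4] rot [179.96   0.35  10.51] F [-0.2 -0.5 -0. ] w 32.7
side 0.91 [294.2, 234.0, 377.7, 258.3] ((387.12823486328125, 69.41779327392578), (167.7889862060547, 68.50193786621094), 16.247541427612305) [[297.0, 78.80000305175781], [316.20001220703125, 13.100000381469727], [477.29998779296875, 60.0], [458.1000061035156, 125.80000305175781]]
side 0.64 [274.2, 166.5, 325.3, 178.7] ((528.524658203125, -202.96139526367188), (139.09034729003906, 61.59661865234375), 13.710235595703125) [[453.70001220703125, -189.5], [468.29998779296875, -249.39999389648438], [603.4000244140625, -216.39999389648438], [588.7999877929688, -156.60000610351562]]
scene 0.94 [210.5, 186.8, 274.9, 220.3] ((482.3022155761719, -85.75642395019531), (165.820068359375, 63.014434814453125), 17.430105209350586) [[393.79998779296875, -80.5], [412.6000061035156, -140.6999969482422], [570.7999877929688, -91.0], [552.0, -30.899999618530273]]
scene 0.83 [132.1, 218.2, 178.2, 235.4] ((428.2408752441406, -292.4999694824219), (97.6064453125, 37.278228759765625), 32.145416259765625) [[377.0, -302.700012207
[... 588 characters left out ...]
-197.89999389648438], [471.20001220703125, -247.10000610351562], [607.0, -221.1999969482422], [597.5999755859375, -172.0]]
wrist 0.86 [258.0, 269.2, 325.6, 355.6] ((408.2206115722656, -225.38153076171875), (30.148170471191406, 30.802913665771484), 30.872726440429688) [[387.3999938964844, -219.89999389648438], [403.20001220703125, -246.3000030517578], [429.1000061035156, -230.89999389648438], [413.29998779296875, -204.39999389648438]]
wrist 0.83 [17.3, 129.1, 124.5, 288.2] ((442.64825439453125, -56.527137756347656), (125.63339233398438, 54.65187454223633), 17.539833068847656) [[374.5, -49.400001525878906], [391.0, -101.5], [510.79998779296875, -63.70000076293945], [494.29998779296875, -11.5]]
```

View pics/w4.png

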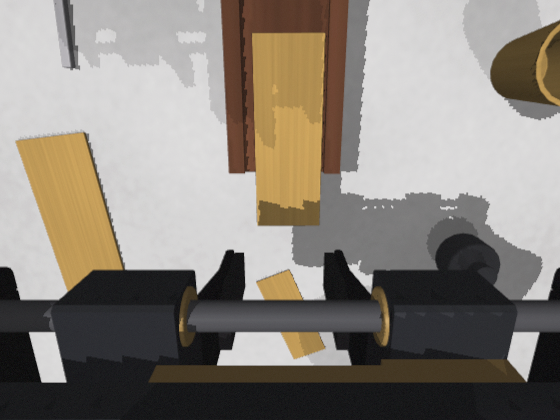

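View pics/s4.png

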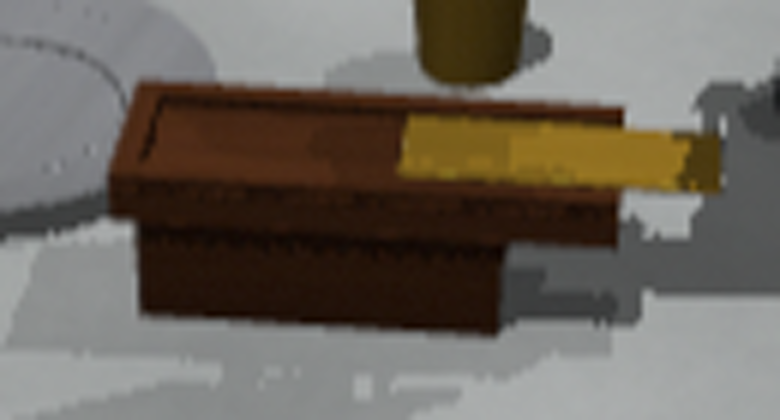

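View pics/c4.png

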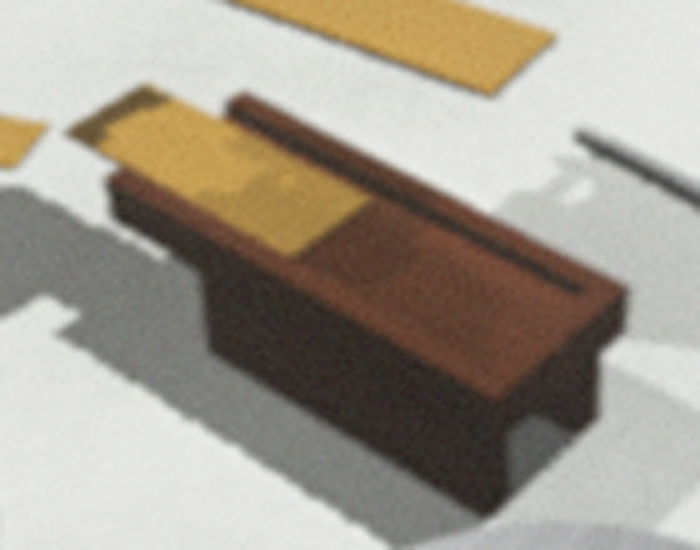

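The wrist view shows the blank straight between the strips. Its leading end is at row 225, the stand's edge at row 172, and the tail at row 33. The side view gives about 45-47 mm of overhang, which is a third of the blank. I'll go over the overhanging part with the fingers either side of it.

```bash
python3 - <<'E'
from go import *
o=state();need(o,[.483,-.220,.128],10.8)
p=read_camera("wrist")
e=bp(p,[[236,172.5],[333,172.5]],.076);l=bp(p,[[258,225.5],[320,225.5]],.073);print(e.round(4),l.round(4),(e.mean(0)-l.mean(0)).round(4))
E
```

```text
t 8.1 pos [ 475.3 -218.4  243.7] rot [-179.98    0.41   10.55] F [-0.   0.5 -0.7] w 56.5
turn [-0.02  0.41 -0.25] shift now-axes mm [  8.1   3.  115.7] shift after-turn-axes [  7.3   3.  115.7]
[[ 0.5008 -0.1764  0.076 ]
 [ 0.5142 -0.2478  0.076 ]] [[ 0.4611 -0.1994  0.073 ]
 [ 0.4702 -0.2479  0.073 ]] [0.0419 0.0115 0.003 ]
```

Call:
carry_out:
  increments: "1 0.008 0.003 0.02 0 0.4 -0.2; 1 0 0 0.035 0 0 0; 1 0 0 0.02 0 0 0; 1 0 0 0 0 0 0; 1 0 0 0 0 0 0"

```text
time_s: 8.78
tool_pos: [0.4855, -0.2195, 0.1671]
tool_rot: [-180.0, -0.1, 10.9]
force: [0.6, -0.5, 0.8]
grip_width: 0.0869
```

```bash
python3 - <<'E'
from go import *
o=state();need(o,[.483,-.220,.128],10.8)
E
```

```text
t 8.78 pos [ 485.5 -219.5  167.1] rot [-1.7998e+02 -7.0000e-02  1.0850e+01] F [ 0.6 -0.5  0.8] w 86.9
turn [-0.02 -0.07  0.05] shift now-axes mm [-2.6 -0.  39.1] shift after-turn-axes [-2.6 -0.  39.1]
```

Call:
carry_out:
  increments: "1 -0.0025 0 0.02 0 0 0; 1 0 0 0.016 0 0 0; 1 0 0 0.002 0 0 0; 1 0 0 0 0 0 0"

```text
time_s: 9.28
tool_pos: [0.4858, -0.2209, 0.1318]
tool_rot: [179.8, -0.4, 10.9]
force: [-0.3, -0.3, -0.9]
grip_width: 0.0869
```

```bash
python3 - <<'E'
from go import *
o=state();need(o,[.483,-.220,.128],10.8)
p=read_camera("wrist");cv2.imwrite("pics/w5.png",p["img"])
E
```

```text
t 9.28 pos [ 485.8 -220.9  131.8] rot [179.79  -0.38  10.86] F [-0.3 -0.3 -0.9] w 86.9
turn [ 0.21 -0.38  0.06] shift now-axes mm [-2.6 -1.4  3.8] shift after-turn-axes [-2.6 -1.4  3.8]
```

View pics/w5.png

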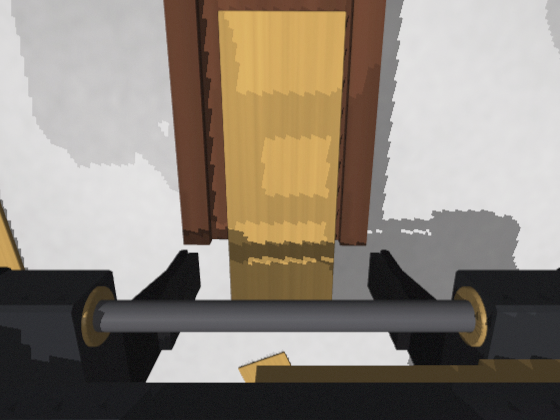

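The blank (columns 230-333) sits centred and square between the fingers (197 and 370), and both fingers are clear of the stand's end. After a small correction I'll close gently, then grip firmly.

Call:
carry_out:
  increments: "1 -0.0025 -0.001 0.004 0.2 -0.4 0; 1 0 0 0 0 0 0; 0.5 0 0 0 0 0 0; 0.5 0 0 0 0 0 0; 0.5 0 0 0 0 0 0; 0.5 0 0 0 0 0 0; 0.5 0 0 0 0 0 0; 0.5 0 0 0 0 0 0"
  force: 12

```text
time_s: 10.32
tool_pos: [0.4838, -0.2206, 0.1289]
tool_rot: [179.9, -0.1, 10.9]
force: [-0.4, -0.3, 0.4]
grip_width: 0.0494
```

Call:
carry_out:
  increments: "0.3 0 0 0 0 0 0; 0.3 0 0 0 0 0 0; 0.2 0 0 0 0 0 0; 0.2 0 0 0 0 0 0"
  force: 45

```text
time_s: 10.82
tool_pos: [0.4838, -0.2207, 0.1289]
tool_rot: [179.9, -0.1, 10.9]
force: [-0.2, -1.1, -0.4]
grip_width: 0.0485
```

```bash
python3 - <<'E'
from go import *
o=state()
p=read_camera("wrist");cv2.imwrite("pics/w6.png",p["img"])
E
```

```text
t 10.82 pos [ 483.8 -220.7  128.9] rot [ 1.7992e+02 -5.0000e-02  1.0860e+01] F [-0.2 -1.1 -0.4] w 48.5
```

View pics/w6.png

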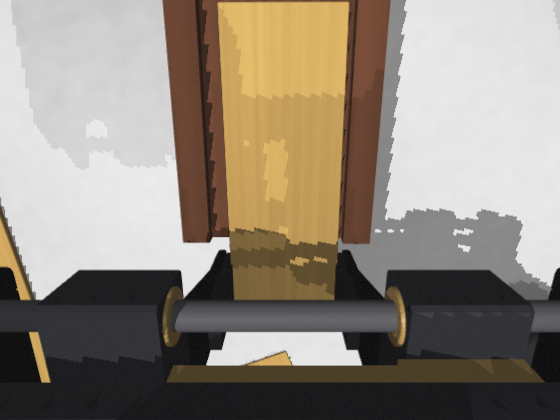

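The fingers are closed on the blank's side edges at 48.5 mm, on the overhanging part. Lifting slowly.

Call:
carry_out:
  increments: "0.2 0 0 -0.003 0 0 0; 0.2 0 0 -0.006 0 0 0; 0.2 0 0 -0.008 0 0 0; 0.2 0 0 -0.008 0 0 0; 0.2 0 0 0 0 0 0"
  force: 55

```text
time_s: 11.5
tool_pos: [0.4831, -0.2204, 0.1551]
tool_rot: [180.0, 0.0, 10.9]
force: [0.6, -0.0, -2.1]
grip_width: 0.0481
```

```bash
python3 - <<'E'
from go import *
o=state()
q=read_camera("side");cv2.imwrite("pics/s7.png",cv2.resize(q["img"][125:225,205:335],None,fx=6,fy=6,interpolation=cv2.INTER_CUBIC))
E
```

```text
t 11.5 pos [ 483.1 -220.4  155.1] rot [1.7997e+02 3.0000e-02 1.0870e+01] F [ 0.6 -0.  -2.1] w 48.1
```

View pics/s7.png

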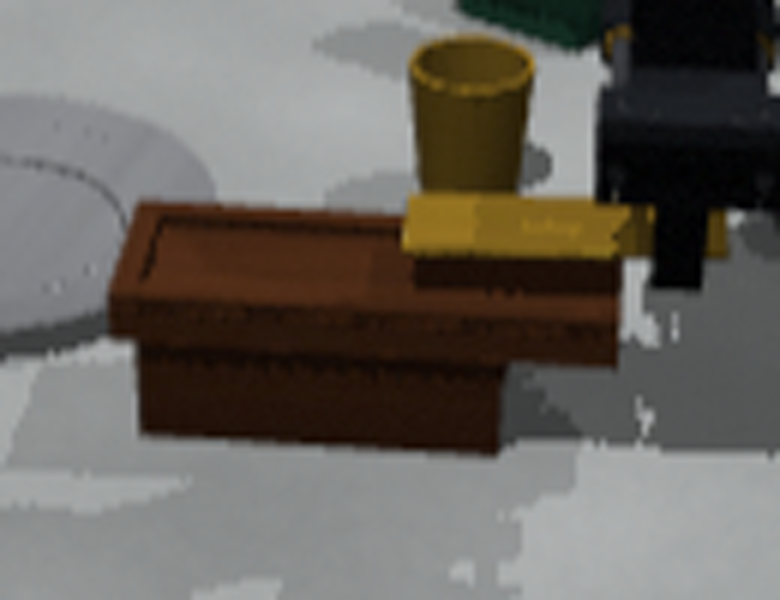

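The blank is clear of the stand and level in the side view, with the underside about 26 mm up. Lift further, turn and carry over towards the block.

Call:
carry_out:
  increments: "0.2 0 0 -0.015 0 0 0; 0.2 0 0 -0.02 0 0 0; 0.2 0 0 -0.02 0 0 0; 0.2 0 0 0 0 0 -2; 0.2 0 0 0 0 0 -4; 0.2 0 0 0 0 0 -4; 0.2 0 0 0 0 0 -2; 0.2 0 0 0 0 0 0"

```text
time_s: 12.55
tool_pos: [0.4816, -0.2197, 0.2112]
tool_rot: [-179.9, 0.2, 23.6]
force: [0.8, 0.4, -1.7]
grip_width: 0.0483
```

```bash
python3 - <<'E'
from go import *
o=state();need(o,[.537,.144,.2],23.2)
E
```

```text
t 12.55 pos [ 481.6 -219.7  211.2] rot [-179.87    0.18   23.6 ] F [ 0.8  0.4 -1.7] w 48.3
turn [-0.13  0.18  0.4 ] shift now-axes mm [ 196.4 -311.1   11.3] shift after-turn-axes [ 194.2 -312.5   11.2]
```

Call:
carry_out:
  increments: "0.2 0.005 -0.008 0 0 0 0; 0.2 0.012 -0.02 0 0 0 0; 0.2 0.018 -0.029 0 0 0 0; 0.2 0.02 -0.032 0 0 0 0; 0.2 0.02 -0.032 0 0 0 0; 0.2 0.02 -0.032 0 0 0 0; 0.2 0.02 -0.032 0 0 0 0; 0.2 0.018 -0.028 0 0 0 0; 0.2 0.012 -0.02 0 0 0 0; 0.2 0.006 -0.01 0 0 0 0; 0.2 0 0 0 0 0 0; 0.2 0 0 0 0 0 0"

```text
time_s: 14.05
tool_pos: [0.5216, 0.0781, 0.2097]
tool_rot: [-179.7, 0.3, 23.7]
force: [0.8, -1.3, -2.9]
grip_width: 0.0475
```

```bash
python3 - <<'E'
from go import *
o=state();need(o,[.537,.144,.2],23.2)
p=read_camera("wrist");cv2.imwrite("pics/w8.png",p["img"])
E
```

```text
t 14.05 pos [521.6  78.1 209.7] rot [-179.69    0.27   23.65] F [ 0.8 -1.3 -2.9] w 47.5
turn [-0.31  0.28  0.45] shift now-axes mm [ 40.6 -54.1   9.8] shift after-turn-axes [ 40.1 -54.5   9.7]
```

View pics/w8.png

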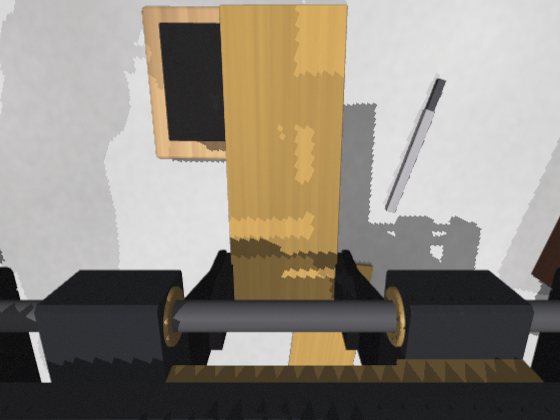

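The wrist view shows the blank firmly held (tail end at row 5, columns 220-347). The left half of the block's black top is visible too, with its +y side running from (160,22) to (169,141). From those I'll measure both.

```bash
python3 - <<'E'
from fit import *
from go import state
np.set_printoptions(precision=2,suppress=True)
p=read_camera("wrist");o=state()
h,w,H,V=.035,.022,.055,.05
obs=[(p,np.array(P),np.array(c,float)) for P,c in [((h,w,.07),(159.5,22.)),((-h,w,.07),(169,141)),((H,V,.022),(142,7)),((-H,V,.022),(157,158))]]
x,r=fit(obs,[.585,.165,.4]);print("block",x[:2]*1000,np.degrees(x[2]));print(r)
zt=o["tool_pos"][2]-.0559
t=bp(p,[[219.5,4.5],[347,3.5]],zt);m=t.mean(0);print("tail",t*1000,"w",np.linalg.norm(t[0]-t[1])*1000,"yaw",np.degrees(np.arctan2(-(t[0]-t[1])[0],(t[0]-t[1])[1])))
L=bp(p,[[219.5,6],[231,245]],zt);R=bp(p,[[347,6],[338,245]],zt)
for q in (L,R):print("side yaw",np.degrees(np.arctan2(*(q[0]-q[1])[[1,0]])))
yw=np.radians(o["tool_rot"][2]);u=np.array([np.cos(yw),np.sin(yw)]);v=np.array([np.sin(yw),-np.cos(yw)])
d=m[:2]-o["tool_pos"][:2];print("tail in tool",d@u*1000,d@v*1000)
E
```

```text
t 14.15 pos [521.7  78.  209.8] rot [-179.68    0.26   23.62] F [ 0.4 -0.2 -1.4] w 47.7
block [586.35 163.89] 22.86218243406194
[[ 0.52 -0.28]
 [ 0.94  0.79]
 [-0.92 -2.83]
 [-0.98  1.86]]
tail [[620.33 147.94 153.85]
 [639.5  104.95 153.85]] w 47.074596915025495 yaw 24.032302814976884
side yaw 23.640342966281935
side yaw 24.398463482069907
tail in tool 118.59641321637977 -1.0550500362887698
```

```bash
cat > bl.py <<'E'
from fit import *
from scipy.spatial.transform import Rotation as Ro
def fitblank(obs,o,x0=(.05,0,.056,0,0,0)):
    # blank pose in tool frame (blank z up = -tool z): x,y, depth of top along tool z, yaw, pitch(droop +), roll
    R=Ro.from_euler("xyz",o["tool_rot"],degrees=True);T=o["tool_pos"]
    def W(v,P):
        q=Ro.from_euler("zyx",[v[3],v[4],v[5]]).apply(np.atleast_2d(P))*[1,-1,-1]+[v[0],v[1],v[2]]
        return R.apply(q)+T
    def f(v): return np.concatenate([(pj(p,W(v,P))[0]-uv)*wt for p,P,uv,wt in obs])
    r=least_squares(f,x0,loss="soft_l1",x_scale=[.01,.01,.01,.05,.05,.05]);return r.x,f(r.x).reshape(-1,2),W
E
python3 - <<'E'
from bl import *
from go import state
np.set_printoptions(precision=2,suppress=True)
o=state();s=read_camera("side");c=read_camera("scene");p=read_camera("wrist")
cv2.imwrite("pics/s9.png",cv2.resize(s["img"][150:280,200:330],None,fx=5,fy=5,interpolation=cv2.INTER_CUBIC))
cv2.imwrite("pics/c9.png",cv2.resize(c["img"][120:230,260:390],None,fx=6,fy=5.4,interpolation=cv2.INTER_CUBIC))
cv2.imwrite("pics/w9.png",p["img"])
E
```

```text
t 14.15 pos [521.7  78.  209.8] rot [-179.68    0.26   23.62] F [ 0.4 -0.2 -1.4] w 47.7
```

View pics/s9.png

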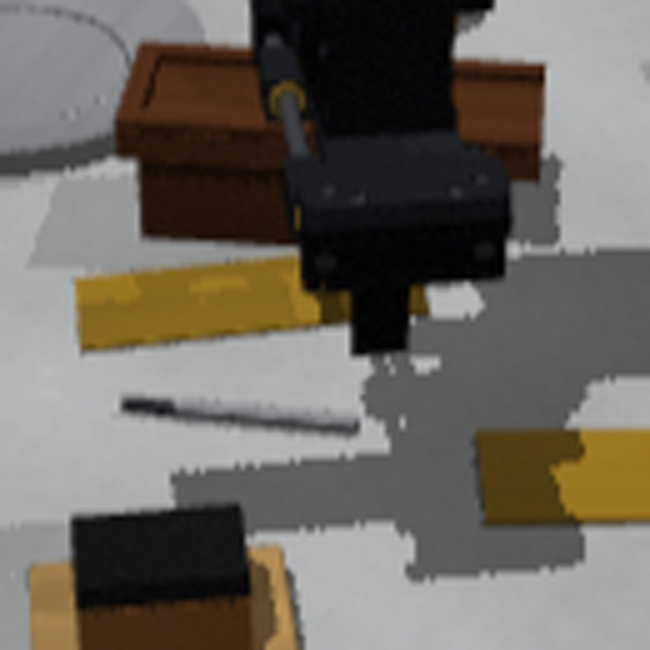

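View pics/c9.png

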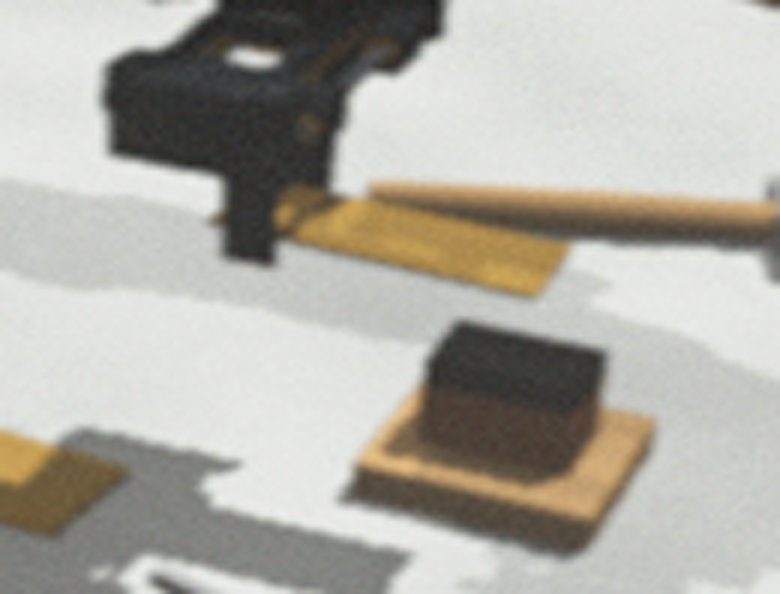

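```bash
python3 - <<'E'
from bl import *
from go import state
np.set_printoptions(precision=2,suppress=True)
o=state();s=read_camera("side");c=read_camera("scene");p=read_camera("wrist")
l,k=.07,.025
S=lambda c,ox,oy,sx,sy:((c[0]+.5)/sx-.5+ox,(c[1]+.5)/sy-.5+oy)
A=lambda p,P,uv,w:(p,np.array([*P,0.]),np.array(uv),w)
side=[A(s,(l,-k),S((75,281),200,150,5,5),1),A(s,(l,k),S((81,350),200,150,5,5),1),A(s,(-l,k),S((429,315),200,150,5,5),.5)]
scn=[A(c,(l,-k),S((535,296),260,120,6,5.4),1),A(c,(l,k),S((568,244),260,120,6,5.4),1),A(c,(-l,-k),S((210,220),260,120,6,5.4),.5)]
wr=[A(p,(l,k),(219.5,4.5),1),A(p,(l,-k),(347,3.5),1)]
for n,O in (("side+wr",side+wr),("all",side+scn+wr),("scene+wr",scn+wr)):
    x,r,W=fitblank(O,o);print(n,x[:3]*1000,np.degrees(x[3:]),"ctr",W(x,[0,0,0])*1000);print(r.ravel())
E
```

```text
t 14.3 pos [521.7  78.3 209.9] rot [-179.67    0.24   23.64] F [-1.1  0.6 -2.6] w 47.8
side+wr [50.73  0.72 61.6 ] [1.2 0.8 2.9] ctr [[568.13  98.2  148.04]]
[-1.74  0.66 -1.42  0.14 -0.45 -0.   -0.6   0.2   0.7   0.2 ]
all [50.47 -0.18 59.4 ] [0.62 1.78 0.67] ctr [[567.54  98.91 150.25]]
[-1.54 -0.08 -1.4   0.22 -0.37 -0.27  1.41  0.4   1.99  0.47  0.22  0.33
 -1.12  0.3   1.14  0.4 ]
scene+wr [50.87  1.69 57.05] [1.61 4.34 4.48] ctr [[568.67  97.35 152.59]]
[ 1.55  1.35  1.91  0.12  0.15  0.01 -0.63  0.17  0.69  0.16]
```

The fit gives about 2-3° of tail droop (wrist width 127 px against 133 when it lay flat). I'll tilt the tool 2.5° to level the blank and move over the block.

```bash
python3 - <<'E'
from go import *
o=state();need(o,[.5365,.1438,.19],22.5)
E
```

```text
t 14.45 pos [521.7  78.8 209.9] rot [-179.66    0.23   23.69] F [-1.1  0.8 -2.8] w 48.0
turn [-0.33  0.24  1.18] shift now-axes mm [ 39.7 -53.5  20. ] shift after-turn-axes [ 38.5 -54.4  19.9]
```

Call:
carry_out:
  increments: "0.2 0.006 -0.008 0 -0.3 0.7 0.5; 0.2 0.009 -0.013 0.003 0 1 0.4; 0.2 0.009 -0.013 0.004 0 1 0.3; 0.2 0.006 -0.009 0.004 0 0 0; 0.2 0.003 -0.004 0.002 0 0 0; 0.2 0 0 0 0 0 0; 0.2 0 0 0 0 0 0"

```text
time_s: 15.32
tool_pos: [0.5349, 0.1386, 0.1974]
tool_rot: [-180.0, -2.6, 22.4]
force: [1.0, 0.7, -2.5]
grip_width: 0.0481
```

```bash
python3 - <<'E'
from go import *
o=state();need(o,[.5365,.1438,.19],22.5)
s=read_camera("side");c=read_camera("scene");p=read_camera("wrist")
cv2.imwrite("pics/s10.png",cv2.resize(s["img"][190:310,190:330],None,fx=5,fy=5,interpolation=cv2.INTER_CUBIC))
cv2.imwrite("pics/c10.png",cv2.resize(c["img"][120:230,260:390],None,fx=5,fy=5,interpolation=cv2.INTER_CUBIC))
cv2.imwrite("pics/w10.png",p["img"])
E
```

```text
t 15.32 pos [534.9 138.6 197.4] rot [-179.96   -2.63   22.38] F [ 1.   0.7 -2.5] w 48.1
turn [-0.04 -2.63 -0.12] shift now-axes mm [ 3.1 -4.2  7.6] shift after-turn-axes [ 3.4 -4.2  7.4]
```

View pics/s10.png

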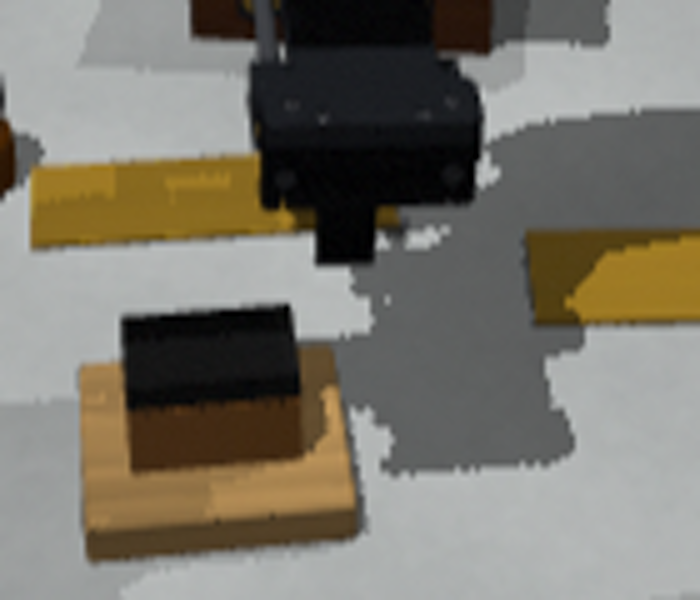

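View pics/c10.png

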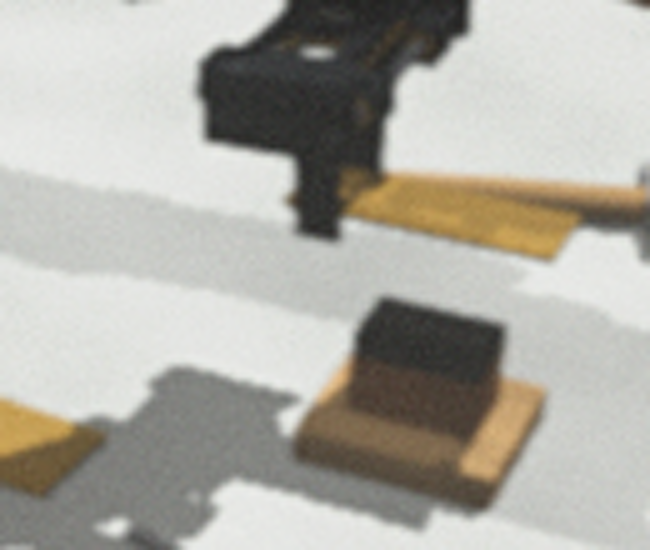

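View pics/w10.png

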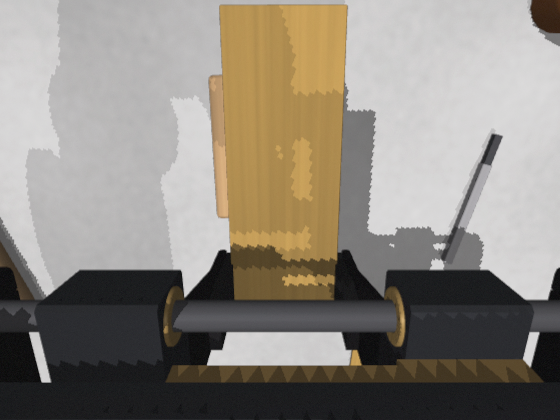

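```bash
python3 - <<'E'
from go import *
o=state();R=Ro.from_euler("xyz",o["tool_rot"],degrees=True)
print((R.inv().apply(np.array([.5365,.1438,.146])-o["tool_pos"])*1000).round(1))
E
```

```text
t 15.47 pos [534.9 138.6 197.5] rot [-179.96   -2.64   22.36] F [ 0.5  0.4 -1.8] w 48.0
[ 1.1 -4.2 51.6]
```

Call:
carry_out:
  increments: "0.2 0.001 -0.002 0.008 0 0 0; 0.2 0 -0.002 0.014 0 0 0; 0.2 0 0 0.014 0 0 0; 0.2 0 0 0.008 0 0 0; 0.2 0 0 0 0 0 0; 0.2 0 0 0 0 0 0"

```text
time_s: 16.23
tool_pos: [0.5357, 0.143, 0.1494]
tool_rot: [-179.9, -2.5, 22.3]
force: [-0.9, 0.0, -2.4]
grip_width: 0.0479
```

```bash
python3 - <<'E'
from go import *
o=state();need(o,[.5365,.1438,.146],22.5)
s=read_camera("side");c=read_camera("scene");p=read_camera("wrist")
cv2.imwrite("pics/s11.png",cv2.resize(s["img"][190:310,190:330],None,fx=5,fy=5,interpolation=cv2.INTER_CUBIC))
cv2.imwrite("pics/c11.png",cv2.resize(c["img"][140:230,280:390],None,fx=6,fy=6,interpolation=cv2.INTER_CUBIC))
cv2.imwrite("pics/w11.png",p["img"])
E
```

```text
t 16.23 pos [535.7 143.  149.4] rot [-179.94   -2.52   22.31] F [-0.9  0.  -2.4] w 47.9
turn [-0.06 -2.52 -0.19] shift now-axes mm [ 0.9 -0.4  3.4] shift after-turn-axes [ 1.  -0.4  3.4]
```

View pics/s11.png

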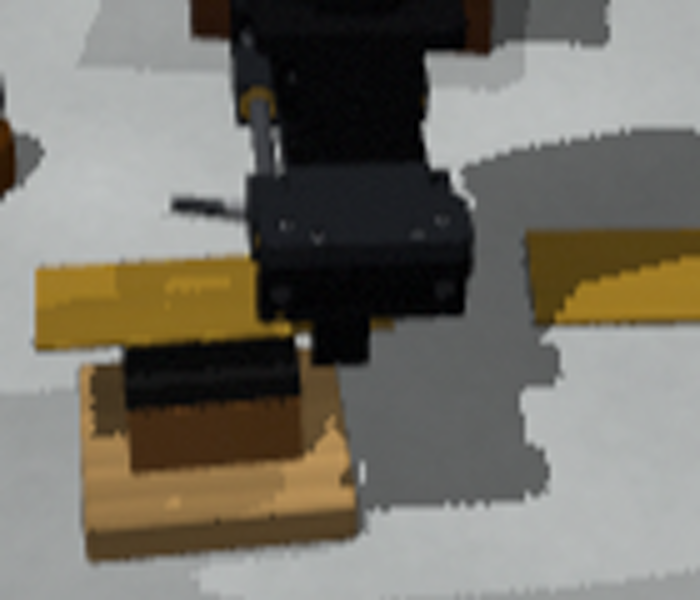

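View pics/c11.png

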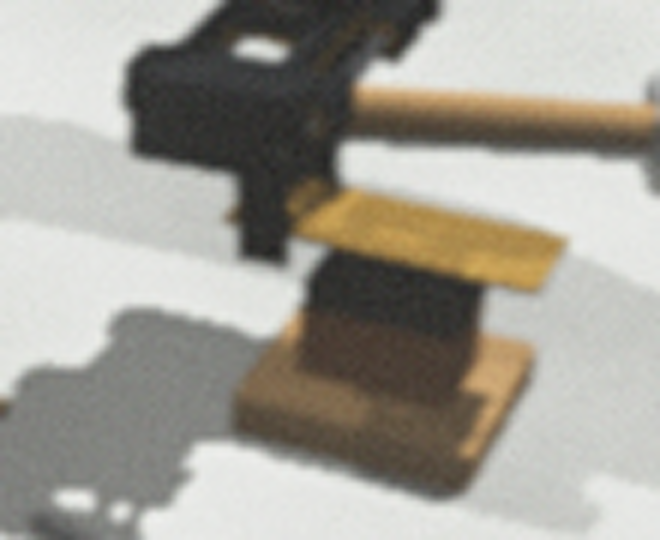

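View pics/w11.png

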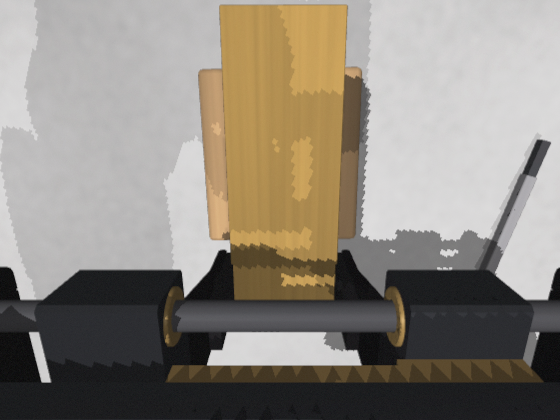

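The wrist view now shows the foot on both sides of the blank: left edge (199,70)-(210,240), right edge (362,67)-(355,238). That lets me compare block and blank in one picture.

```bash
python3 - <<'E'
from bl import *
from go import state
np.set_printoptions(precision=2,suppress=True)
o=state();s=read_camera("side");c=read_camera("scene");p=read_camera("wrist")
H,V=.055,.05
ft=[(p,np.array(P),np.array(q,float)) for P,q in [((H,V,.022),(198.5,69)),((-H,V,.022),(209.5,240)),((H,-V,.022),(362,67)),((-H,-V,.022),(355,238))]]
x,r=fit(ft,[.585,.165,.4]);print("block",x[:2]*1000,np.degrees(x[2]));print(r.ravel())
l,k=.07,.025
S=lambda c,ox,oy,s:((c[0]+.5)/s-.5+ox,(c[1]+.5)/s-.5+oy)
A=lambda p,P,uv,w:(p,np.array([*P,0.]),np.array(uv),w)
side=[A(s,(l,-k),S((36,270),190,190,5),1),A(s,(l,k),S((36,347),190,190,5),1),A(s,(-l,k),S((394,325),190,190,5),.5)]
scn=[A(c,(l,-k),S((542,291),280,140,6),1),A(c,(l,k),S((569,240),280,140,6),1),A(c,(-l,-k),S((228,215),280,140,6),.5)]
wr=[A(p,(l,k),(219.5,4.5),1),A(p,(l,-k),(347,4.5),1)]
for n,O in (("side+wr",side+wr),("all",side+scn+wr)):
    y,r,W=fitblank(O,o);C=W(y,[0,0,0])[0];E=W(y,[l,0,0])[0]-W(y,[-l,0,0])[0];print(n,"ctr",C*1000,"yaw",np.degrees(np.arctan2(E[1],E[0])),"tilt up",np.degrees(np.arcsin(E[2]/.14)),"roll",np.degrees(y[5]))
    d=x[:2]-C[:2];t=x[2];print(" off along/across block mm",(d@[np.cos(t),np.sin(t)])*1000,(d@[-np.sin(t),np.cos(t)])*1000)
L=bp(p,[[219.5,6],[231,245]],.0925);R=bp(p,[[347,6],[338,245]],.0925)
for q in (L,R):print("side yaw",np.degrees(np.arctan2(*(q[0]-q[1])[[1,0]])))
q=bp(p,[[219.5,4.5],[347,4.5]],.093);print("tail width",np.linalg.norm(q[0]-q[1])*1000,"tail mid-70",q.mean(0)[:2]*1000-70*np.array([np.cos(.405),np.sin(.405)]))
E
```

```text
t 16.38 pos [535.9 142.9 149.7] rot [-179.95   -2.56   22.31] F [ 0.   0.2 -2.5] w 48.0
block [585.89 165.73] 23.035636802952453
[-2.78 -0.82 -1.44  3.07  2.29 -0.91  1.58  3.47]
side+wr ctr [585.31 162.02  90.36] yaw 23.541390893724632 tilt up 1.8207729303150941 roll 4.58059923781848
 off along/across block mm 1.9884084808236335 3.1872062126489054
all ctr [584.57 163.39  93.05] yaw 22.510383595721787 tilt up -0.13296373883866816 roll 0.43658172159736647
 off along/across block mm 2.135630189331264 1.6382791127129575
side yaw 22.77498751562706
side yaw 22.607461249872333
tail width 49.288117000165116 tail mid-70 [584.93 162.68]
```

Block and blank agree to within about 2 mm along, 2 mm across and 0.4° of yaw, and the blank is level. I'll correct that and go down.

Call:
carry_out:
  increments: "0.2 0.002 -0.002 0.005 0 0 -0.4; 0.2 0 0 0.006 0 0 0; 0.2 0 0 0.002 0 0 0; 0.2 0 0 0 0 0 0"

```text
time_s: 17.02
tool_pos: [0.5375, 0.146, 0.1359]
tool_rot: [-180.0, -2.6, 22.7]
force: [-0.8, 0.3, -1.8]
grip_width: 0.048
```

```bash
python3 - <<'E'
from go import *
o=state()
s=read_camera("side")
cv2.imwrite("pics/s12.png",cv2.resize(s["img"][190:310,190:330],None,fx=5,fy=5,interpolation=cv2.INTER_CUBIC))
E
```

```text
t 17.02 pos [537.5 146.  135.9] rot [-179.97   -2.56   22.73] F [-0.8  0.3 -1.8] w 48.0
```

View pics/s12.png

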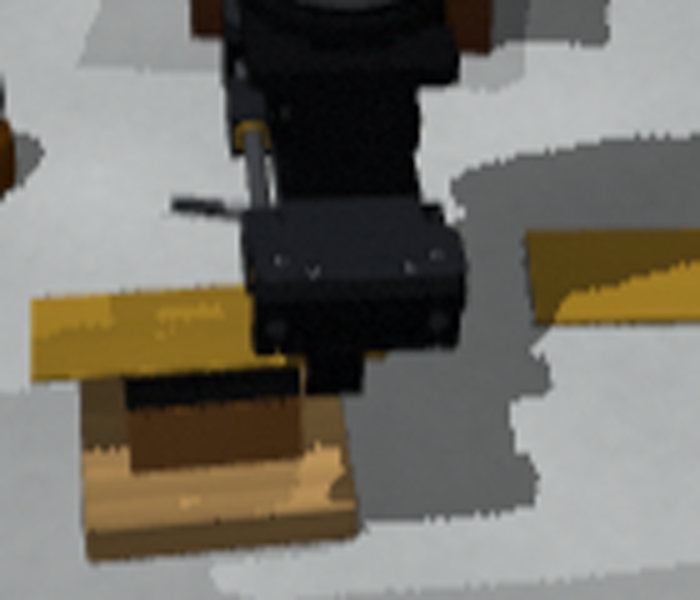

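Call:
carry_out:
  increments: "0.2 -0.001 0 0.002 0 0 -0.2; 0.2 0 0 0.002 0 0 0; 0.2 0 0 0 0 0 0"

```text
time_s: 17.45
tool_pos: [0.5369, 0.1455, 0.1318]
tool_rot: [-180.0, -2.6, 22.9]
force: [-0.3, 0.4, -2.1]
grip_width: 0.048
```

Call:
carry_out:
  increments: "0.2 0 0 0.0015 0 0 0; 0.2 0 0 0 0 0 0"

```text
time_s: 17.7
tool_pos: [0.537, 0.1455, 0.1303]
tool_rot: [-180.0, -2.6, 22.9]
force: [0.2, 0.0, -2.1]
grip_width: 0.0482
```

Call:
carry_out:
  increments: "0.2 0 0 0.001 0 0 0; 0.2 0 0 0 0 0 0"

```text
time_s: 17.95
tool_pos: [0.5371, 0.1456, 0.1293]
tool_rot: [180.0, -2.6, 22.9]
force: [0.3, -0.2, -1.9]
grip_width: 0.0482
```

Call:
carry_out:
  increments: "0.2 0 0 0.001 0 0 0; 0.2 0 0 0 0 0 0"

```text
time_s: 18.2
tool_pos: [0.5373, 0.1457, 0.1287]
tool_rot: [180.0, -2.6, 22.9]
force: [-0.0, -0.2, -1.0]
grip_width: 0.0479
```

Call:
carry_out:
  increments: "0.2 0 0 0.001 0 0 0; 0.2 0 0 0.0003 0 0 0"

```text
time_s: 18.45
tool_pos: [0.5376, 0.1458, 0.1283]
tool_rot: [180.0, -2.6, 22.9]
force: [-2.4, -0.7, 2.6]
grip_width: 0.0479
```

```bash
python3 - <<'E'
from go import *
o=state()
s=read_camera("side");p=read_camera("wrist");c=read_camera("scene")
cv2.imwrite("pics/s13.png",cv2.resize(s["img"][190:310,190:330],None,fx=5,fy=5,interpolation=cv2.INTER_CUBIC))
cv2.imwrite("pics/c13.png",cv2.resize(c["img"][140:230,280:390],None,fx=6,fy=6,interpolation=cv2.INTER_CUBIC))
cv2.imwrite("pics/w13.png",p["img"])
E
```

```text
t 18.45 pos [537.6 145.8 128.3] rot [179.95  -2.64  22.94] F [-2.4 -0.7  2.6] w 47.9
```

View pics/s13.png

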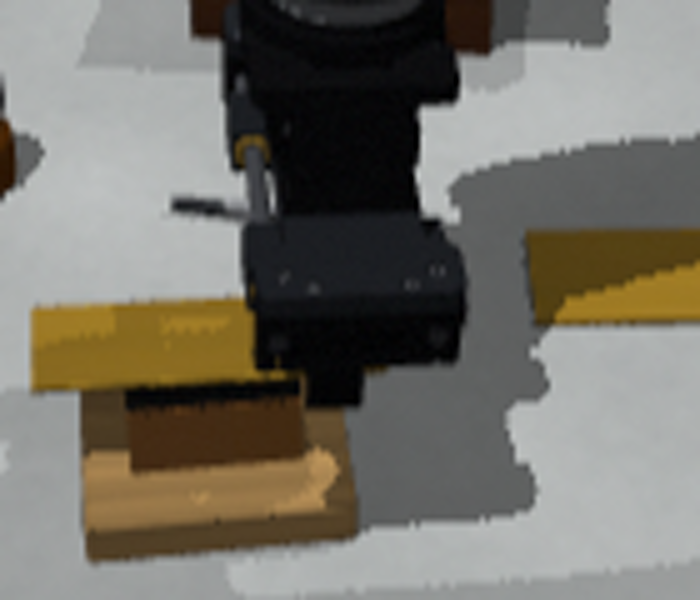

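View pics/w13.png

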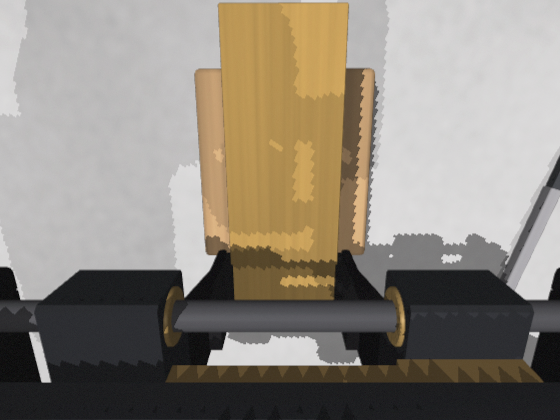

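View pics/c13.png

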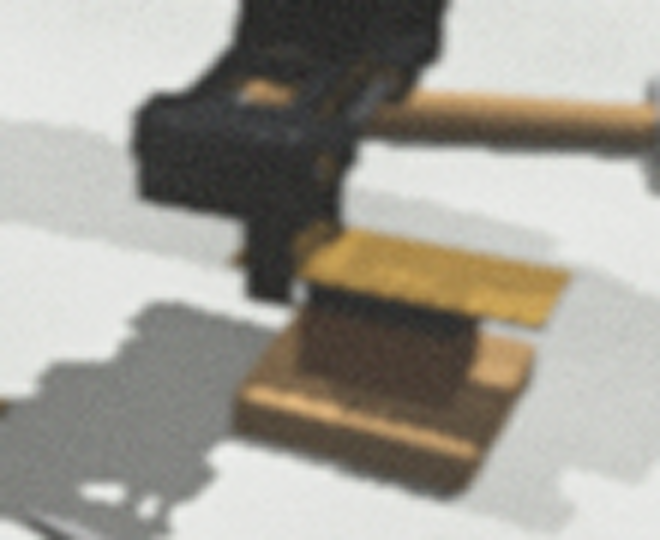

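The blank is on the block: the force went from -2.1 to +2.6 N. Side view: blank centre at column 209, block centre at 212, about 1.4 mm apart. In the wrist view the foot's margins are 24 and 27 px, so it's centred and parallel. I'll relax the grip, then open.

Call:
carry_out:
  increments: "0.2 0 0 0 0 0 0; 0.2 0 0 0 0 0 0"
  force: 4

```text
time_s: 18.85
tool_pos: [0.5379, 0.1459, 0.1281]
tool_rot: [180.0, -2.7, 22.9]
force: [-2.2, -0.3, 2.1]
grip_width: 0.0501
```

Call:
carry_out:
  increments: "0.6 0 0 0 0 0 0; 0.65 0 0 0 0 0 0; 0.9 0 0 0 0 0 0; 1 0 0 0 0 0 0; 1 0 0 0 0 0 0; 1 0 0 0 0 0 0"

```text
time_s: 19.6
tool_pos: [0.5382, 0.1461, 0.1277]
tool_rot: [180.0, -2.8, 22.9]
force: [0.5, 0.2, 0.4]
grip_width: 0.0846
```

```bash
python3 - <<'E'
from go import *
o=state()
s=read_camera("side");p=read_camera("wrist")
cv2.imwrite("pics/s14.png",cv2.resize(s["img"][190:310,190:330],None,fx=5,fy=5,interpolation=cv2.INTER_CUBIC))
cv2.imwrite("pics/w14.png",p["img"])
E
```

```text
t 19.6 pos [538.2 146.1 127.7] rot [179.99  -2.75  22.94] F [0.5 0.2 0.4] w 84.6
```

View pics/w14.png

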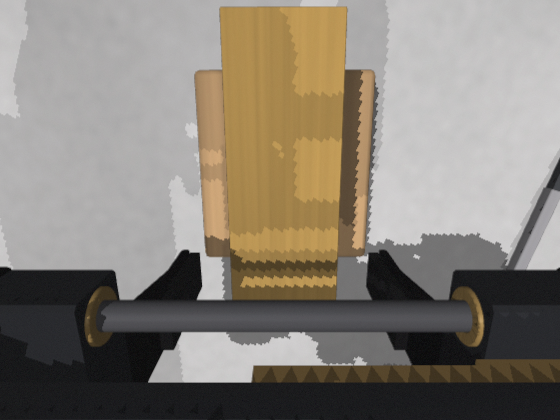

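View pics/s14.png

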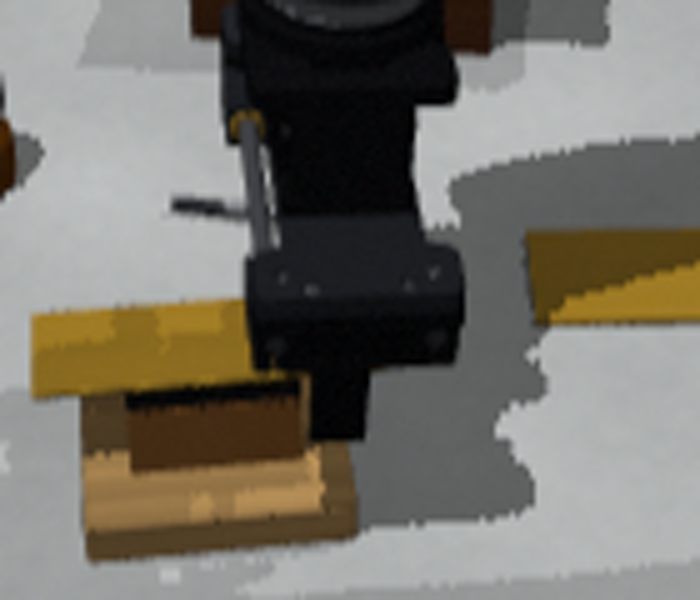

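The blank is released and lies straight along the block, with the fingers clear on both sides (columns 200 and 368). Backing off upwards.

Call:
carry_out:
  increments: "1 0 0 -0.008 0 0 0; 1 0 0 -0.02 0 0 0; 1 0 0 -0.035 0 0 0; 1 0 0 -0.04 0 -1.5 0; 1 -0.03 0 -0.03 0 -1 0; 1 -0.04 0 0 0 0 0; 1 -0.02 0 0 0 0 0; 1 0 0 0 0 0 0; 1 0 0 0 0 0 0"

```text
time_s: 20.82
tool_pos: [0.449, 0.1092, 0.2689]
tool_rot: [179.9, -0.5, 23.1]
force: [0.3, -0.6, 0.4]
grip_width: 0.087
```

```bash
python3 - <<'E'
from fit import *
from go import state
np.set_printoptions(precision=2,suppress=True)
o=state()
for n in ("side","scene","wrist"):
    p=read_camera(n)
    cv2.imwrite(f"pics/{n}15.png",p["img"])
    if n=="side":cv2.imwrite("pics/s15.png",cv2.resize(p["img"][230:310,190:290],None,fx=7,fy=7,interpolation=cv2.INTER_CUBIC))
    if n=="scene":cv2.imwrite("pics/c15.png",cv2.resize(p["img"][140:230,280:390],None,fx=6,fy=6,interpolation=cv2.INTER_CUBIC))
    for m in masks_of("blank",p):
        r,b=rect(p,m["pixels"],.073);print(n,m["confidence"],np.array(r[0]),np.array(r[1]),r[2])
E
```

```text
t 20.82 pos [449.  109.2 268.9] rot [179.88  -0.52  23.05] F [ 0.3 -0.6  0.4] w 87.0
side 0.98 [387.28  68.64] [168.85  66.  ] 18.361852645874023
side 0.76 [583.35 169.33] [138.77  52.05] 23.120136260986328
side 0.67 [ 332.17 -136.6 ] [98.37 42.72] 31.0073299407959
scene 0.97 [484.06 -84.55] [161.76  60.42] 16.44736671447754
scene 0.77 [ 428.24 -292.53] [97.45 36.72] 32.972293853759766
scene 0.66 [586.06 161.63] [140.99  57.8 ] 22.483606338500977
wrist 0.77 [444.35  20.17] [106.23  53.84] 16.911775588989258
wrist 0.71 [558.13 154.89] [76.64 49.88] 23.15958023071289
wrist 0.29 [550.41 188.17] [64.65 17.33] 23.136245727539062
```

View pics/s15.png

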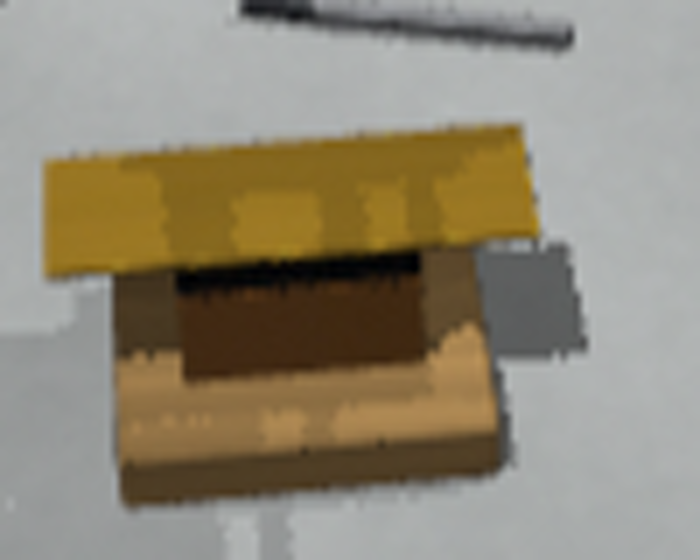

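View pics/wrist15.png

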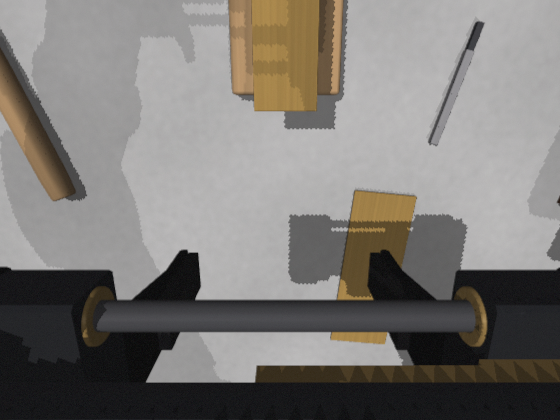

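View pics/c15.png

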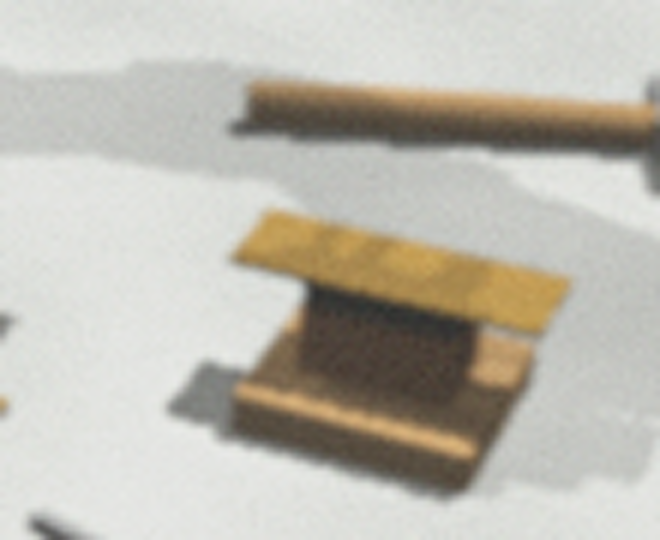

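View pics/scene15.png

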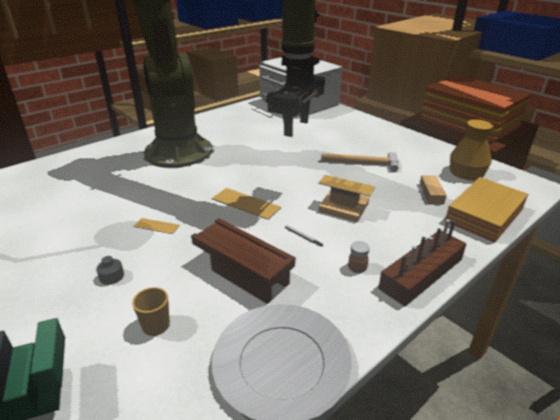

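The blank lies flat on the black top. In the side crop its near edge spans columns 46-540 and the block's 177-420, so the centres are about 1.4 mm apart. The slopes match and the bystanders haven't moved.

```bash
python3 -c "
from cell import *
print(sign_off())"
```

```text
the job is handed in; nothing more can be done
None
```

The middle-sized blank now lies flat and lengthwise on the black top of the pitch block. I handed the job in at about 21 s, with the gripper open and well clear.

- **Slide:** I pressed on the blank with shut fingers and dragged it along the stand. Most readings were 3 to 6 N, with 11 N at first touch. The overhang came out at about 43 mm by the wrist camera and 45–47 mm by the side view, against 46.7 mm for a third.
- **Carry:** I pinched the overhanging part by its two side edges, lifted it and carried it over. In the air its far end drooped by 2–3°, so I tilted the tool to level it before lowering.
- **Placing:** I lowered it in roughly 1 mm steps until the force showed contact, then relaxed the grip before opening the fingers.

**Last checks:**
- **Along the block:** in the side view the blank is about 1.4 mm off centre.
- **Across the block:** in the last close wrist view, before release, it was about 1 mm off.
- **Yaw:** the cameras put the blank at 22.5–23.2° and the block at about 23°.
- **Camera disagreement:** the side and scene cameras differed by about 8 mm on the blank's absolute position across the block. I relied on comparing blank and block within the same picture.
- **Bystanders:** none looked moved in the final pictures, though I judged that by eye and did not measure it.

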